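Shim the specimen platform level and load the slide carrier

TASK

Push the steel wedge, thin end first, under the low foot of the specimen platform until the bubble of the spirit level on top sits between its two lines, and leave the wedge there. Then lower the slide carrier gently onto the platform's two dowels so that it lies flat, and let go with the platform still level. Leave everything else on the bench where it is.

Things in the scene. Friction and masses are not known exactly. Their poses are not given: they have to be found in the camera images.
- platform: Specimen platform: aluminium plate 170 (x) x 220 (y) x 12 mm on three legs, its top 100 mm and underside 88 mm above the bench when level. x runs from its front edge (the low one, facing the robot's left) to the rear, y roughly away from the robot, z up. Origin: 10 mm above the bench, between the two rear legs, 155 mm behind the front edge, half-way across; it rocks about this y axis.
- foot (a point): Lowest point of the platform's low front leg, on the side far from the robot: a rod 14 mm across with a domed end of 9 mm radius; axes as the platform's. About 4 mm above the bench at the start, 10.6 mm when level. 35 mm behind the front edge, under the plate and the lamp bar. 135 mm from it towards the robot (-y) stands a fixed post 16 mm across with a 36 mm base; the rest in front is open.
- lamp (a point): Middle of the underside of the LED lamp bar, carried by the platform on two small posts (8 mm) at the ends of its front edge; axes as the platform's. The bar is 35 (x) x 220 (y) x 14 mm, 140 to 154 mm above the bench when level, and juts 35 mm out in front of the plate's front edge, so an upright gripper strikes it: reach under it with the tool leaning back, away from the platform.
- tilt (a joint): Tilt of the platform, rad: 0 level, negative when the front is low. It rests at -0.055 on the fixed post under its own weight (about 8 N on the foot) and rises freely to +0.05, 0.12 m of foot height per rad. On the plate's far side (+y) a white spirit level lies along x: its white bubble moves 0.4 mm per mrad to the high end and lies between the two black lines within 0.008 rad of 0.
- dowel_mid (a point): Point on the platform's top surface midway between its two steel dowels; axes as the platform's. The dowels stand 50 mm to either side along y, 8 mm across and 16 mm high, the top 5 mm tapered to 3.6 mm. The point is 85 mm behind the front edge and 30 mm to the -y side of the plate's middle; it moves as the platform tilts. The spirit level (26 mm wide, 16 high) lies 112 mm from it along +y.
- wedge_center (a point): Middle of the loose steel wedge, 11 mm above its underside. 110 mm long (x), 28 wide (y), 0.16 kg. The thin end points to +x: 2 mm high at x = +55, the top rising evenly (0.133 mm per mm) to 14 mm at x = -35; from there to x = -55 is a square butt 22 mm high. Friction holds it where it is left under the foot; pushing it in takes some 8 to 18 N.
- carrier_center (a point): Middle of the slide carrier's handle, 24 mm above the carrier's underside. The carrier is a loose aluminium plate 90 (x) x 130 (y) x 6 mm, 0.22 kg, with two through holes 10.5 mm across at y = +-50 mm, and two glass slides on it. The handle is an upright black bar 12 mm thick (x), 50 long (y), from 6 to 42 mm up. It fits either way round; seated, this point is 24 mm above dowel_mid.
- wedge: The wedge; origin at the centre of its underside, axes as wedge_center.
- carrier: The slide carrier; origin at the centre of its underside, axes as carrier_center.
- packer: bystander: flat steel spacer bar 110 x 28 x 12 mm, the same thickness all along (it is not the wedge)
- dish: bystander: closed clear Petri dish, 92 mm across, 15 mm high
- oil_bottle: bystander: small amber bottle, 32 mm across, 75 mm high
- jar: bystander: glass jar, 64 mm across, 90 mm high
- driver: bystander: screwdriver 160 mm long, lying
Mind the look-alikes: they are no part of the job. What is shaped like the wedge but green is not meant.

How it is judged:
By the outcome, as a careful person would: the job done as asked, in the order asked, and still so for the second after the job is handed in, with the robot touching nothing.
It also fails if it takes over 64 s, if anything falls off the work surface, if the arm or the gripper's body presses on something with over 40 N, if the wrist force passes 120 N, or if a joint passes its speed limit or range.

ROBOT

A 6-joint arm with a two-finger parallel gripper is mounted at the origin on the work surface. World frame = base frame: x ahead of the robot, y to its left, z up, the work surface at z = 0. Lengths are in m, angles in rad, forces in N, time in s.
With the tool pointing down it reaches from about 0.35 to 0.85 m from the base axis. Payload 8.1 kg.
Tool frame: the origin (TCP) lies midway between the tips of the shut fingers; the grasp point (between the pads) lies 19 mm behind it; z points along the fingers, y is the line along which they close (so a half turn about z gives the same grasp; the last joint's range is limited). The gripper opens to 93 mm and grips with 3 to 60 N. Pads are 15 mm wide; open, the fingers measure 128 mm over their backs; the gripper's body (75 mm by 188 mm) begins 65 mm behind the grasp point.
Start: joints at [-1.328, 0.13, 1.488, -0, 1.523, -0.085], TCP at [0.193, -0.568, 0.219] pointing down, gripper open.
Joint ranges: [-2.96, 2.96], [-0.89, 2.26], [0.02, 2.5], [-1.34, 4.48], [0, 2.73], [-2.66, 2.66]. Speed limits (rad/s): [2.39, 2.39, 2.79, 3.14, 3.14, 3.14].

INTERFACE

Orientations are given as a rotation vector (axis times angle).
In Python, from plant import read_state, read_camera, camera_model, close_job gives the robot as it stands. The module is installed in compiled form; this text tells all that it offers.
- The arm moves only by the tool carry_out, never from a script. Its argument "moves" is a list of rows, each an object of numbers: "jaw": the finger opening in m, from 0 to 0.093; "dx", "dy", "dz": the shift along the tool's x, y, z in m; "yaw": the turn about the tool's z in rad. In form: [{"jaw": .., "dx": .., "dy": .., "dz": .., "yaw": ..}, ...]. A call has 1 to 8 rows; each row shifts and turns the commanded pose from where the row before left it, along the tool's axes as they then stand; what a row does not reach is not made up. A row lasts 1/8 s, in which the tool goes at most 62.5 mm and 10.7 degrees, less where a joint would pass 70% of its speed; a pose out of reach is approached as far as the arm can. A call is refused whole if a number of a shift passes 0.0625 or a number of a turn 0.188, either way. A call with a gripper value outside its range is refused whole. The fingers move at their own pace and stop on an object; "grip_force" is the grip in N (left out, the last holds). Time passes only in rows, so rows that do not move let the fingers close. It gives the time, the measured TCP pose, the force, the opening and the grip force at its end, in the units of the state.
- read_state(): the state, without advancing time (a new reading comes with each control period).
- read_camera(name): name is "scene" or "top"; returns the picture (420x560x3 uint8, red, green, blue); there is no depth.
- camera_model(name): a dict with "camera_matrix" (3x3 intrinsics, pixels), "view" (4x4, takes a point from world to camera coordinates). Camera axes: x right, y up, looking along -z (the intrinsics and any distortion apply to the point x, -y, -z); pixel columns grow to the right and rows downward; lengths in m; the calibration is good to about 2 mm. A picture is of the moment at which its call begins. camera_model takes no time and is no camera call.
- close_job(): hands the job in; it is judged then, once.
The state is a dict: "t": time; "q": joint angles; "dq": joint speeds; "joint_torque": joint torques, N m; "tool_pos": TCP position; "orientation": TCP orientation; "force": force on the tool from outside, world axes, zero at the start; "wrist_torque": the same for the moment, N m; "opening": finger opening in m; "gripper_force": force on a finger pad.
Only numpy, scipy, OpenCV 4.12 (cv2) and the standard library are available. Lean on these libraries where they do the work, as an engineer would, in place of code of your own. Each camera call takes 0.05 s, during which the arm holds its last target. There are 200 camera calls.

## Working session

There is one attempt and no reset: what is moved stays moved. The work goes in short steps, Python scripts to look and compute and a tool call to move; the robot and the scene stay as the last step left them, time stands still between calls to the robot, and variables do not carry over. Pictures are saved under pics/ and viewed, at most 10 in all, crops included, and the job is handed in when it is done.

Besides the shell and the picture viewer there is one more tool, called after "Call:" in YAML: its name, and indented under it one key for each argument. carry_out: Moves the arm, as the interface text tells. Its arguments: {"type":"object","properties":{"moves":{"type":"array","items":{"type":"object","properties":{"jaw":{"type":"number"},"dx":{"type":"number"},"dy":{"type":"number"},"dz":{"type":"number"},"yaw":{"type":"number"}}}},"grip_force":{"type":"number"}},"required":["moves"]}

```bash
mkdir -p pics; python3 - <<'E'
from plant import *
import cv2,numpy as np
np.set_printoptions(precision=4,suppress=True)
for n in("scene","top"):
    im=read_camera(n); cv2.imwrite(f"pics/{n}0.png",cv2.resize(im[:,:,::-1],(784,588),interpolation=cv2.INTER_CUBIC)); np.save(f"pics/{n}0.npy",im)
    m=camera_model(n); print({k:np.array(v) for k,v in m.items()})
print(read_state())
E
```

```text
{'camera_matrix': array([[483.7076,   0.    , 284.875 ],
       [  0.    , 483.7076, 208.6349],
       [  0.    ,   0.    ,   1.    ]]), 'view': array([[-0.8551,  0.5183,  0.0092,  0.5092],
       [-0.2945, -0.5003,  0.8142,  0.016 ],
       [ 0.4266,  0.6936,  0.5805, -1.3978],
       [ 0.    ,  0.    ,  0.    ,  1.    ]])}
{'camera_matrix': array([[532.3467,   0.    , 273.5251],
       [  0.    , 532.3467, 219.2976],
       [  0.    ,   0.    ,   1.    ]]), 'view': array([[ 0.0116, -0.9999,  0.0089, -0.1137],
       [ 0.9977,  0.0122,  0.0668, -0.5732],
       [-0.0669,  0.0081,  0.9977, -1.3538],
       [ 0.    ,  0.    ,  0.    ,  1.    ]])}
{'t': 0.1, 'q': array([-1.3284,  0.131 ,  1.4892,  0.    ,  1.523 , -0.0854]), 'dq': array([-0.0008, -0.001 , -0.0027, -0.0004,  0.0005, -0.0012]), 'joint_torque': array([  0.0018, -56.1338, -49.3097,   0.0772,   0.0291,  -0.0001]), 'tool_pos': array([ 0.1931, -0.5675,  0.2177]), 'orientation': array([-3.0979, -0.5123,  0.0002]), 'force': array([-0.0445, -0.3551,  0.2343]), 'wrist_torque': array([-0.023 , -0.019 ,  0.0188]), 'gripper_force': 0.0, 'opening': 0.09312628081997074}
```

View pics/scene0.png

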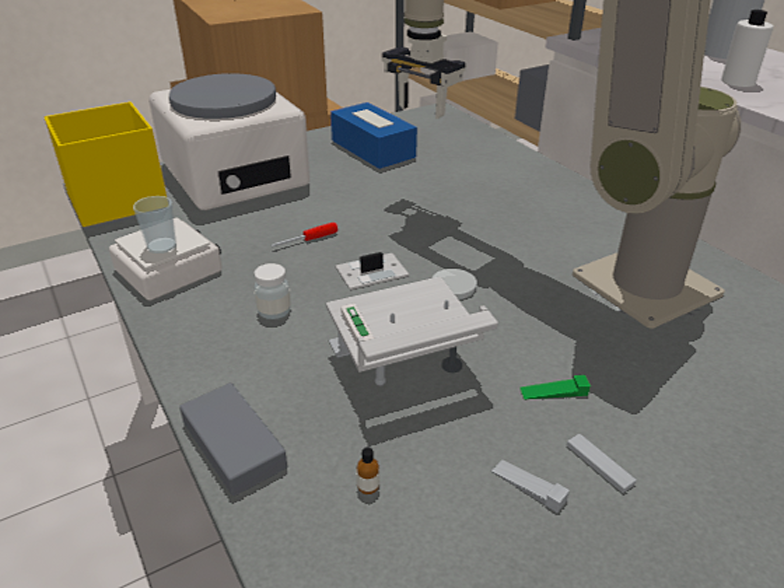

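View pics/top0.png

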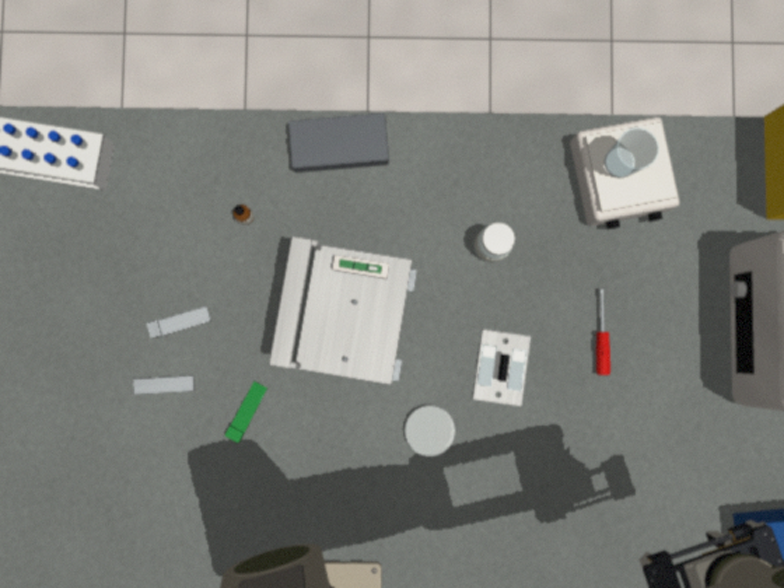

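The wedge candidates, in the 784-wide top view:
- Grey bar with a raised butt at (178,321): matches the wedge.
- Plain grey bar at (163,385): the packer.
- Green wedge at (247,411): the decoy.

I'll check this choice in a close crop.

```bash
python3 - <<'E'
import cv2,numpy as np
im=np.load("pics/top0.npy")[:,:,::-1]
cv2.imwrite("pics/c1.png",cv2.resize(im[165:285,95:295],(800,480),interpolation=cv2.INTER_CUBIC))
cv2.imwrite("pics/c2.png",cv2.resize(im[230:295,330:390],(480,520),interpolation=cv2.INTER_CUBIC))
E
```

```text
(no output)
```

View pics/c1.png

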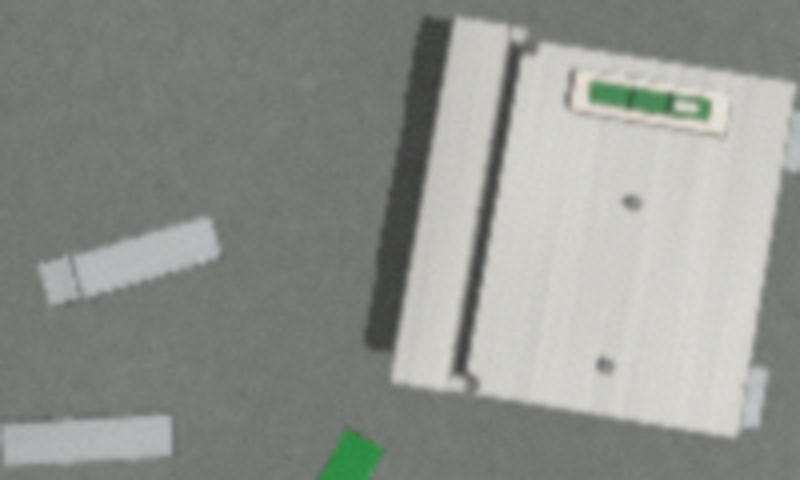

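View pics/c2.png

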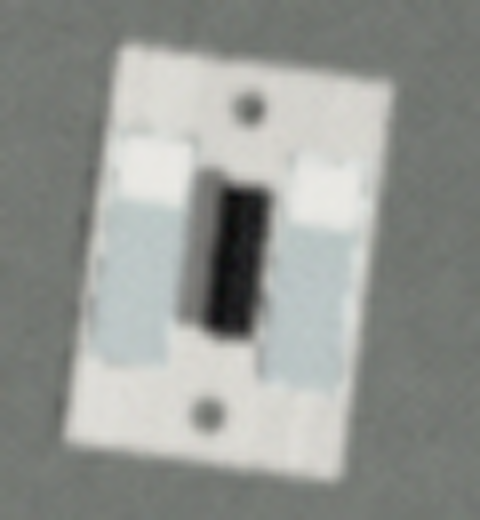

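The crop confirms the wedge: its butt is at the left (58,280) with a seam at (76,275), and the thin end is at (210,240). The platform's dowels are at (632,202) and (604,366), and the bubble is at the rear end. The carrier's holes are at (248,107) and (208,414). Next I fit the poses.

```bash
cat > h.py <<'E'
import numpy as np
from plant import *
from scipy.spatial.transform import Rotation as R
from scipy.optimize import least_squares
np.set_printoptions(precision=4,suppress=True)
def proj(P,n="top"):
    m=camera_model(n);V=np.array(m["view"]);K=np.array(m["camera_matrix"])
    c=np.atleast_2d(P)@V[:3,:3].T+V[:3,3]; c=c*[1,-1,-1]; p=c@K.T
    return p[:,:2]/p[:,2:]
def world(pose,pts,tilt=0,z0=0):
    x,y,a=pose
    return R.from_euler('z',a).apply(R.from_euler('y',tilt).apply(pts))+[x,y,z0]
def fit(pts,px,x0,tilt=0,z0=0,n="top"):
    s=least_squares(lambda p:(proj(world(p,pts,tilt,z0),n)-px).ravel(),x0,x_scale=[.1,.1,.3],loss='soft_l1')
    return s.x,np.abs(s.fun).reshape(-1,2).max(1)
def st():
    s=read_state();r=R.from_rotvec(s["orientation"]).as_matrix()
    print("t",s["t"],"p",s["tool_pos"],"q",s["q"],"F",s["force"],"op",s["opening"],s["gripper_force"],"\nx",r[:,0],"y",r[:,1],"z",r[:,2]);return s,r
E
python3 - <<'E'
from h import *
c1=lambda a:np.array(a)/4+[95-.375,165-.375]
c2=lambda a:np.array(a)/8+[330-.44,230-.44]
P=np.array([[15,110,90],[15,-110,90],[-70,20,98],[-70,-80,98],[-190,110,144],[-190,-110,144]])/1e3
px=c1([[797,83],[738,437],[632,202],[604,366],[455,17],[392,382]])
pl,e=fit(P,px,[.6,0,-1.7],-.055,.01);print("plat",pl,e)
for n,p in dict(foot=[-.120,.0675,0],lampfront=[-.19,0,.13],dm=[-.07,-.03,.09]).items():
    for t in(-.055,0):print(n,t,world(pl,[p],t,.01)[0])
W=np.array([[-55,14,22],[-55,-14,22],[55,14,2],[55,-14,2]])/1e3
w,e=fit(W,c1([[39,262],[50,305],[210,217],[220,258]]),[.6,.3,-1.3]);print("wedge",w,e)
C=np.array([[-45,65,6],[45,65,6],[-45,-65,6],[45,-65,6],[0,50,6],[0,-50,6]])/1e3
c,e=fit(C,c2([[122,43],[395,84],[65,444],[342,482],[248,107],[208,414]]),[.5,-.2,-1.7]);print("carr",c,e)
st()
E
```

```text
plat [ 0.5465 -0.1282 -1.7243] [0.4271 0.4747 0.5862 0.6563 0.7687 0.9584]
foot -0.055 [ 0.6315 -0.0201  0.0034]
foot 0 [ 0.6315 -0.0199  0.01  ]
lampfront -0.055 [0.5766 0.0663 0.1294]
lampfront 0 [0.5755 0.0596 0.14  ]
dm -0.055 [ 0.5283 -0.0497  0.096 ]
dm 0 [ 0.5275 -0.0544  0.1   ]
wedge [ 0.5435  0.2708 -1.2737] [0.3401 0.2265 0.116  0.4858]
carr [ 0.4663 -0.3283 -1.7044] [0.2472 0.165  0.3633 0.1441 0.3357 0.1722]
t 0.1 p [ 0.1931 -0.5675  0.2177] q [-1.3284  0.131   1.4892  0.      1.523  -0.0854] F [-0.0445 -0.3551  0.2343] op 0.09312628081997074 0.0 
x [0.9468 0.3219 0.0001] y [ 0.3219 -0.9468 -0.0016] z [-0.0004  0.0016 -1.    ]
```

```bash
python3 - <<'E'
from h import *
import cv2
pl=[.5465,-.1282,-1.7243]
for y in(.06,.0675,.08,.09):
    print(y,proj(world(pl,[[-.12,y,0]],-.055,.01),"scene")*1.4, proj(world(pl,[[-.12,y-.135,-.01]],0,.01),"scene")*1.4)
im=np.load("pics/scene0.npy")[:,:,::-1]
cv2.imwrite("pics/c3.png",cv2.resize(im[190:315,225:365],(784,700),interpolation=cv2.INTER_CUBIC)[100:])
E
```

```text
0.06 [[378.5054 384.294 ]] [[450.467  365.9577]]
0.0675 [[374.3465 385.4409]] [[446.6078 367.025 ]]
0.08 [[367.3765 387.363 ]] [[440.1415 368.8132]]
0.09 [[361.7656 388.9103]] [[434.9373 370.2524]]
```

View pics/c3.png

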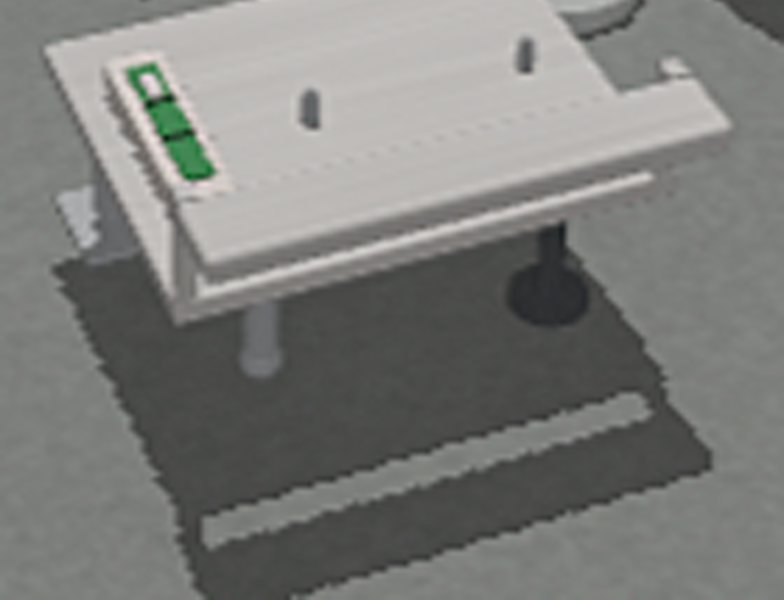

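Call:
carry_out:
  moves:
    - {"dx":0.0476,"dy":-0.0234}
    - {"dx":0.0476,"dy":-0.0234}
    - {"dx":0.0476,"dy":-0.0234}
    - {"dx":0.0476,"dy":-0.0234}
    - {"dx":0.0476,"dy":-0.0234}
    - {"dx":0.0476,"dy":-0.0234}
    - {"dx":0.0476,"dy":-0.0234}
    - {"dx":0.0476,"dy":-0.0234}

```text
invalid input at $.moves[0]: expected keys jaw, dx, dy, dz, yaw
```

Call:
carry_out:
  moves:
    - {"dx":0.0223,"dy":-0.0537}
    - {"dx":0.0223,"dy":-0.0537}
    - {"dx":0.0223,"dy":-0.0537}
    - {"dx":0.0223,"dy":-0.0537}
    - {"dx":0.0223,"dy":-0.0537}
    - {"dx":0.0223,"dy":-0.0537}
    - {"dx":0.0223,"dy":-0.0537}
    - {"dx":0.0223,"dy":-0.0537}

```text
invalid input at $.moves[0]: expected keys jaw, dx, dy, dz, yaw
```

Call:
carry_out:
  moves:
    - {"dx":0.0223,"dy":-0.0537}
    - {"dx":0.0223,"dy":-0.0537}
    - {"yaw":-0.181}
    - {"yaw":-0.181}
    - {"yaw":-0.181}
    - {"yaw":-0.181}
    - {"yaw":-0.181}
    - {"yaw":-0.181}

```text
invalid input at $.moves[0]: expected keys jaw, dx, dy, dz, yaw
```

Call:
carry_out:
  moves:
    - {"yaw":-0.181,"dz":0.03}
    - {"yaw":-0.181,"dz":0.03}
    - {"yaw":-0.091,"dz":0.03,"jaw":0.06}
    - {"dz":0.02}

```text
invalid input at $.moves[0]: expected keys jaw, dx, dy, dz, yaw
```

```bash
cat > rel.py <<'E'
import sys
from h import *
s,r=st()
t=np.array([float(v) for v in sys.argv[1:4]])   # world target of TCP
print("tool-frame delta",r.T@(t-s["tool_pos"]))
E
python3 rel.py .5309 .3119 .006
```

```text
t 0.1 p [ 0.1931 -0.5675  0.2177] q [-1.3284  0.131   1.4892  0.      1.523  -0.0854] F [-0.0445 -0.3551  0.2343] op 0.09312628081997074 0.0 
x [0.9468 0.3219 0.0001] y [ 0.3219 -0.9468 -0.0016] z [-0.0004  0.0016 -1.    ]
tool-frame delta [ 0.6029 -0.7235  0.213 ]
```

All five keys are required in every row.

Call:
carry_out:
  moves:
    - {"jaw":0.06,"dx":0.0476,"dy":-0.0234,"dz":0,"yaw":0}
    - {"jaw":0.06,"dx":0.0476,"dy":-0.0234,"dz":0,"yaw":0}
    - {"jaw":0.06,"dx":0.0476,"dy":-0.0234,"dz":0,"yaw":0}
    - {"jaw":0.06,"dx":0.0476,"dy":-0.0234,"dz":0,"yaw":0}
    - {"jaw":0.06,"dx":0.0476,"dy":-0.0234,"dz":0,"yaw":0}
    - {"jaw":0.06,"dx":0.0476,"dy":-0.0234,"dz":0,"yaw":0}
    - {"jaw":0.06,"dx":0.0476,"dy":-0.0234,"dz":0,"yaw":0}
    - {"jaw":0.06,"dx":0.0476,"dy":-0.0234,"dz":0,"yaw":0}

```text
t: 1.1
tool_pos: [0.4943, -0.2667, 0.2183]
orientation: [-3.099, -0.512, 0.001]
force: [0.4, -0.9, 0.0]
opening: 0.06
gripper_force: 0.0
```

Call:
carry_out:
  moves:
    - {"jaw":0.06,"dx":0.0223,"dy":-0.0537,"dz":0,"yaw":0}
    - {"jaw":0.06,"dx":0.0223,"dy":-0.0537,"dz":0,"yaw":0}
    - {"jaw":0.06,"dx":0.0223,"dy":-0.0537,"dz":0,"yaw":0}
    - {"jaw":0.06,"dx":0.0223,"dy":-0.0537,"dz":0,"yaw":0}
    - {"jaw":0.06,"dx":0.0223,"dy":-0.0537,"dz":0,"yaw":0}
    - {"jaw":0.06,"dx":0.0223,"dy":-0.0537,"dz":0,"yaw":0}
    - {"jaw":0.06,"dx":0.0223,"dy":-0.0537,"dz":0,"yaw":0}
    - {"jaw":0.06,"dx":0.0223,"dy":-0.0537,"dz":0,"yaw":0}

```text
t: 2.1
tool_pos: [0.5236, 0.1978, 0.2183]
orientation: [3.099, 0.513, -0.001]
force: [0.5, -0.8, 0.3]
opening: 0.0598
gripper_force: 0.0
```

Call:
carry_out:
  moves:
    - {"jaw":0.06,"dx":0.0223,"dy":-0.0537,"dz":0,"yaw":0}
    - {"jaw":0.06,"dx":0.0223,"dy":-0.0537,"dz":0,"yaw":0}
    - {"jaw":0.06,"dx":0,"dy":0,"dz":0,"yaw":-0.181}
    - {"jaw":0.06,"dx":0,"dy":0,"dz":0,"yaw":-0.181}
    - {"jaw":0.06,"dx":0,"dy":0,"dz":0,"yaw":-0.181}
    - {"jaw":0.06,"dx":0,"dy":0,"dz":0,"yaw":-0.181}
    - {"jaw":0.06,"dx":0,"dy":0,"dz":0,"yaw":-0.181}
    - {"jaw":0.06,"dx":0,"dy":0,"dz":0,"yaw":-0.181}

```text
t: 3.1
tool_pos: [0.5313, 0.3119, 0.218]
orientation: [-2.382, -2.047, 0.002]
force: [-0.1, 0.8, 0.7]
opening: 0.0603
gripper_force: 0.0
```

Call:
carry_out:
  moves:
    - {"jaw":0.06,"dx":0,"dy":0,"dz":0.03,"yaw":-0.181}
    - {"jaw":0.06,"dx":0,"dy":0,"dz":0.03,"yaw":-0.181}
    - {"jaw":0.06,"dx":0,"dy":0,"dz":0.03,"yaw":-0.091}
    - {"jaw":0.06,"dx":0,"dy":0,"dz":0.02,"yaw":0}

```text
t: 3.6
tool_pos: [0.5307, 0.3115, 0.1064]
orientation: [-1.87, -2.523, 0.004]
force: [0.4, -0.2, -0.0]
opening: 0.0603
gripper_force: 0.0
```

```bash
cat > rel.py <<'E'
import sys
from h import *
s,r=st()
t=np.array([float(v) for v in sys.argv[1:4]])   # world target of TCP
print("tool-frame delta",r.T@(t-s["tool_pos"]))
E
python3 rel.py .5309 .3119 .006
```

```text
t 3.6 p [0.5307 0.3115 0.1064] q [0.4475 0.2504 1.5613 0.     1.3325 0.1522] F [ 0.4205 -0.2009 -0.031 ] op 0.06032624230642512 0.0 
x [-0.2911  0.9567 -0.0004] y [ 0.9567  0.2911 -0.0026] z [-0.0024 -0.0011 -1.    ]
tool-frame delta [0.0003 0.0006 0.1004]
```

Call:
carry_out:
  moves:
    - {"jaw":0.06,"dx":0,"dy":0,"dz":0.05,"yaw":0}
    - {"jaw":0.06,"dx":0,"dy":0,"dz":0.03,"yaw":0}
    - {"jaw":0.06,"dx":0,"dy":0,"dz":0.02,"yaw":0}
    - {"jaw":0.01,"dx":0,"dy":0,"dz":0,"yaw":0}
    - {"jaw":0.01,"dx":0,"dy":0,"dz":0,"yaw":0}
    - {"jaw":0.01,"dx":0,"dy":0,"dz":0,"yaw":0}
    - {"jaw":0.01,"dx":0,"dy":0,"dz":0,"yaw":0}
  grip_force: 30

```text
t: 4.47
tool_pos: [0.5324, 0.3125, 0.0102]
orientation: [1.869, 2.524, 0.003]
force: [-2.2, 0.0, 4.0]
opening: 0.0279
gripper_force: 29.8
```

```bash
python3 - <<'E'
from h import *
pl=[.5465,-.1282,-1.7243]
print("stage TCP",world(pl,[[-.257,.036,-.004]],0,.01)[0])
import cv2
im=np.load("pics/top0.npy").astype(int);r,g,b=im[...,0],im[...,1],im[...,2]
# bottle: cap top z .075
V=np.array(camera_model("top")["view"]);print("cam",-V[:3,:3].T@V[:3,3])
s=least_squares(lambda p:(proj([[p[0],p[1],.075]])-np.array([[241/1.4,211/1.4]])).ravel(),[.7,.15]);print("bottle",s.x)
d=s.x-np.array(pl[:2]);a=pl[2];print("bottle plat",d@[np.cos(a),np.sin(a)],d@[-np.sin(a),np.cos(a)])
print(proj([[s.x[0],s.x[1],.075],[s.x[0],s.x[1],0]],"scene")*1.4)
st()
E
```

```text
stage TCP [0.6214 0.1203 0.006 ]
cam [ 0.4827 -0.0957  1.39  ]
bottle [0.7391 0.1483]
bottle plat -0.30271708879550013 0.14802010703742705
[[366.1125 447.5107]
 [367.0902 482.8163]]
t 4.475 p [0.5324 0.3125 0.0102] q [0.4476 0.362  1.6158 0.0002 1.1619 0.1516] F [-2.2067  0.0461  3.9858] op 0.027875758649647732 29.82072953134775 
x [-0.2916  0.9565  0.0004] y [0.9565 0.2916 0.0019] z [ 0.0016  0.001  -1.    ]
```

Call:
carry_out:
  moves:
    - {"jaw":0.01,"dx":0,"dy":0,"dz":-0.03,"yaw":0}
    - {"jaw":0.01,"dx":-0.0525,"dy":0.0073,"dz":0,"yaw":0}
    - {"jaw":0.01,"dx":-0.0525,"dy":0.0073,"dz":0,"yaw":0}
    - {"jaw":0.01,"dx":-0.0525,"dy":0.0073,"dz":0,"yaw":0}
    - {"jaw":0.01,"dx":-0.0525,"dy":0.0073,"dz":0,"yaw":0.15}
    - {"jaw":0.01,"dx":0,"dy":0,"dz":0,"yaw":0.15}
    - {"jaw":0.01,"dx":0,"dy":0,"dz":0,"yaw":0.15}
    - {"jaw":0.01,"dx":0,"dy":0,"dz":0,"yaw":0}

```text
t: 5.48
tool_pos: [0.621, 0.1194, 0.0388]
orientation: [2.385, 2.044, 0.0]
force: [0.3, 0.8, -2.4]
opening: 0.0276
gripper_force: 29.8
```

```bash
python3 rel.py .6214 .1203 .010
```

```text
t 5.475 p [0.621  0.1194 0.0388] q [0.1089 0.3631 1.5562 0.     1.222  0.2624] F [ 0.2821  0.7835 -2.4373] op 0.027552697385505445 29.812281243503094 
x [0.1529 0.9882 0.0001] y [ 0.9882 -0.1529  0.0002] z [ 0.0002  0.     -1.    ]
tool-frame delta [0.001  0.0003 0.0288]
```

Call:
carry_out:
  moves:
    - {"jaw":0.01,"dx":0.001,"dy":0,"dz":0.0285,"yaw":0}
    - {"jaw":0.01,"dx":0,"dy":0,"dz":0,"yaw":0}
    - {"jaw":0.055,"dx":0,"dy":0,"dz":0,"yaw":0}
    - {"jaw":0.055,"dx":0,"dy":0,"dz":0,"yaw":0}
    - {"jaw":0.055,"dx":0,"dy":0,"dz":-0.06,"yaw":0}
    - {"jaw":0.055,"dx":0,"dy":0,"dz":-0.06,"yaw":0}
    - {"jaw":0.055,"dx":0,"dy":0,"dz":-0.06,"yaw":0}

```text
t: 6.35
tool_pos: [0.6207, 0.1206, 0.1925]
orientation: [2.385, 2.045, 0.0]
force: [1.0, 0.5, 0.2]
opening: 0.0545
gripper_force: 0.0
```

```bash
python3 - <<'E'
from h import *
s,r=st()
d=[(.131,1.4892,.1931,-.5675,.2177),(.2504,1.5613,.5307,.3115,.1064),(.3631,1.5562,.621,.1194,.0388),(.362,1.6158,.5324,.3125,.0102),(*s["q"][1:3],*s["tool_pos"])]
d=np.array(d)
A=[];b=[]
for q2,q3,x,y,z in d:
    rr=np.sqrt(x*x+y*y-.05**2)
    A+=[[1,np.sin(q2),np.sin(q2+q3),np.cos(q2+q3),0],[0,np.cos(q2),np.cos(q2+q3),-np.sin(q2+q3),1]];b+=[rr,z]
sol=np.linalg.lstsq(np.array(A),b,rcond=None);print(sol[0],np.abs(np.array(A)@sol[0]-b))
import cv2
im=read_camera("top");np.save("pics/t1.npy",im);cv2.imwrite("pics/t1.png",cv2.resize(im[140:300,90:310,::-1],(792,576),interpolation=cv2.INTER_CUBIC))
E
```

```text
t 6.35 p [0.6207 0.1206 0.1925] q [ 0.1109  0.2291  1.4253 -0.      1.4868  0.2641] F [0.9585 0.465  0.25  ] op 0.054542788955365316 0.0 
x [0.1526 0.9883 0.0001] y [ 0.9883 -0.1526  0.0003] z [ 0.0003  0.     -1.    ]
[-0.001   0.3792  0.5525  0.0654 -0.0656] [0.0002 0.0001 0.0006 0.0001 0.0003 0.0001 0.0005 0.0001 0.0001 0.0001]
```

Call:
carry_out:
  moves:
    - {"jaw":0.055,"dx":0.0418,"dy":-0.0353,"dz":0,"yaw":0}
    - {"jaw":0.055,"dx":0.0418,"dy":-0.0353,"dz":0,"yaw":0}
    - {"jaw":0.055,"dx":0.0418,"dy":-0.0353,"dz":0,"yaw":0}
    - {"jaw":0.055,"dx":0.0418,"dy":-0.0353,"dz":0,"yaw":0}
    - {"jaw":0.055,"dx":0.0418,"dy":-0.0353,"dz":0,"yaw":0}
    - {"jaw":0.055,"dx":0.0418,"dy":-0.0353,"dz":0,"yaw":0}

```text
t: 7.15
tool_pos: [0.4491, 0.4024, 0.1906]
orientation: [2.385, 2.045, 0.001]
force: [0.5, 1.3, -0.5]
opening: 0.0547
gripper_force: 0.0
```

Call:
carry_out:
  moves:
    - {"jaw":0.055,"dx":-0.011,"dy":-0.0547,"dz":0,"yaw":0}
    - {"jaw":0.055,"dx":-0.011,"dy":-0.0547,"dz":0,"yaw":0}
    - {"jaw":0.055,"dx":-0.011,"dy":-0.0547,"dz":0,"yaw":0}
    - {"jaw":0.055,"dx":-0.011,"dy":-0.0547,"dz":0,"yaw":0}
    - {"jaw":0.055,"dx":-0.011,"dy":-0.0547,"dz":0,"yaw":0}
    - {"jaw":0.055,"dx":-0.011,"dy":-0.0547,"dz":0,"yaw":0}
    - {"jaw":0.055,"dx":-0.011,"dy":-0.0547,"dz":0,"yaw":0}
    - {"jaw":0.055,"dx":-0.011,"dy":-0.0547,"dz":0,"yaw":0}

```text
t: 8.15
tool_pos: [0.0027, 0.3809, 0.1906]
orientation: [-2.385, -2.044, -0.002]
force: [-0.6, 1.2, 0.9]
opening: 0.0551
gripper_force: 0.0
```

Call:
carry_out:
  moves:
    - {"jaw":0.055,"dx":-0.04,"dy":0,"dz":0,"yaw":0}
    - {"jaw":0.055,"dx":-0.04,"dy":0,"dz":0,"yaw":0}
    - {"jaw":0.055,"dx":-0.03,"dy":0,"dz":0,"yaw":0}
    - {"jaw":0.055,"dx":0,"dy":0,"dz":0,"yaw":0}

```text
t: 8.65
tool_pos: [-0.013, 0.2721, 0.1886]
orientation: [2.382, 2.043, -0.005]
force: [-0.1, 0.1, 0.4]
opening: 0.0553
gripper_force: 0.0
```

```bash
python3 rel.py .0 .3 .15
```

```text
t 8.65 p [-0.013   0.2721  0.1886] q [ 1.4296 -0.8919  2.3228 -0.0002  1.7153  1.5824] F [-0.1072  0.1186  0.4175] op 0.05525107059254626 0.0 
x [ 0.1522  0.9883 -0.0046] y [ 0.9883 -0.1522  0.0003] z [-0.0004 -0.0046 -1.    ]
tool-frame delta [0.0297 0.0086 0.0385]
```

View pics/t1.png

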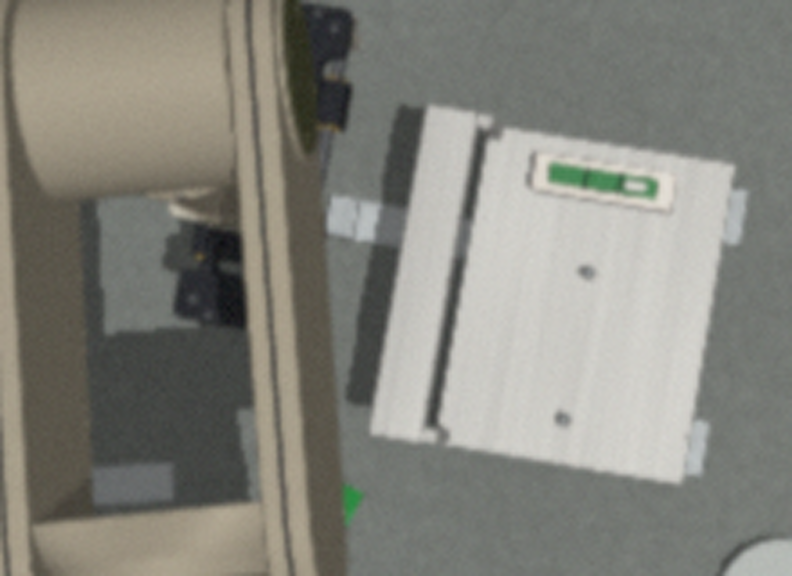

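Call:
carry_out:
  moves:
    - {"jaw":0.055,"dx":-0.06,"dy":0,"dz":0,"yaw":0}
    - {"jaw":0.055,"dx":-0.06,"dy":0,"dz":0,"yaw":0}
    - {"jaw":0.055,"dx":-0.06,"dy":0,"dz":0,"yaw":0}
    - {"jaw":0.055,"dx":0,"dy":0,"dz":0,"yaw":0}

```text
t: 9.15
tool_pos: [-0.0628, 0.2187, 0.204]
orientation: [2.301, 1.978, -0.094]
force: [-0.2, -0.5, -0.7]
opening: 0.0554
gripper_force: 0.0
```

```bash
python3 rel.py .0 .3 .15
```

```text
t 9.15 p [-0.0628  0.2187  0.204 ] q [ 1.6452 -0.893   2.3007 -0.0134  1.8555  1.7927] F [-0.2014 -0.5067 -0.6681] op 0.05544107755489408 0.0 
x [ 0.1512  0.9817 -0.1154] y [ 0.9883 -0.1476  0.0396] z [ 0.0219 -0.12   -0.9925]
tool-frame delta [0.0955 0.0479 0.0452]
```

Call:
carry_out:
  moves:
    - {"jaw":0.055,"dx":0.014,"dy":0.036,"dz":0,"yaw":0}
    - {"jaw":0.055,"dx":0.014,"dy":0.036,"dz":0,"yaw":0}
    - {"jaw":0.055,"dx":-0.06,"dy":0.015,"dz":0.01,"yaw":0}
    - {"jaw":0.055,"dx":-0.06,"dy":0.015,"dz":0.01,"yaw":0}
    - {"jaw":0.055,"dx":-0.06,"dy":0.015,"dz":0.01,"yaw":0}
    - {"jaw":0.055,"dx":-0.06,"dy":0.015,"dz":0.01,"yaw":0}
    - {"jaw":0.055,"dx":0,"dy":0,"dz":0,"yaw":0}

```text
t: 10.02
tool_pos: [0.0592, 0.159, 0.2185]
orientation: [2.215, 1.885, -0.275]
force: [-0.2, -0.1, -0.5]
opening: 0.0549
gripper_force: 0.0
```

```bash
python3 rel.py .0133 .235 .19
```

```text
t 10.025 p [0.0592 0.159  0.2185] q [ 1.1632 -0.8928  2.2977 -0.1243  2.0009  1.2867] F [-0.2096 -0.0505 -0.5359] op 0.054919321395353445 0.0 
x [ 0.1596  0.9461 -0.2819] y [ 0.9872 -0.1531  0.0451] z [-0.0005 -0.2855 -0.9584]
tool-frame delta [ 0.0726 -0.0583  0.0056]
```

Call:
carry_out:
  moves:
    - {"jaw":0.01,"dx":-0.056,"dy":-0.003,"dz":0.018,"yaw":0}
    - {"jaw":0.01,"dx":-0.056,"dy":-0.003,"dz":0.018,"yaw":0}
    - {"jaw":0.01,"dx":0,"dy":0,"dz":0,"yaw":0}

```text
t: 10.4
tool_pos: [0.0537, 0.1289, 0.2219]
orientation: [2.167, 1.846, -0.372]
force: [0.1, 0.6, -0.7]
opening: 0.0296
gripper_force: 0.0
```

```bash
python3 rel.py .0592 .159 .2
```

```text
t 10.4 p [0.0537 0.1289 0.2219] q [ 1.1564 -0.892   2.31   -0.1469  2.0719  1.268 ] F [ 0.1222  0.6294 -0.6693] op 0.029576691445088316 0.0 
x [ 0.1551  0.9184 -0.3641] y [ 0.9877 -0.1518  0.0379] z [-0.0205 -0.3655 -0.9306]
tool-frame delta [0.0364 0.     0.0093]
```

Call:
carry_out:
  moves:
    - {"jaw":0.01,"dx":-0.0153,"dy":0.0488,"dz":0.008,"yaw":0}
    - {"jaw":0.01,"dx":-0.0153,"dy":0.0488,"dz":0.008,"yaw":0}
    - {"jaw":0.01,"dx":-0.0153,"dy":0.0488,"dz":0.008,"yaw":0}
    - {"jaw":0.01,"dx":-0.0444,"dy":-0.0372,"dz":0.0158,"yaw":0}
    - {"jaw":0.01,"dx":-0.0444,"dy":-0.0372,"dz":0.0158,"yaw":0}
    - {"jaw":0.01,"dx":0,"dy":0,"dz":0,"yaw":0}

```text
t: 11.15
tool_pos: [0.1621, 0.0388, 0.2284]
orientation: [2.161, 1.82, -0.486]
force: [-0.4, 0.1, 0.3]
opening: 0.01
gripper_force: 0.0
```

```bash
python3 rel.py .0592 .159 .2
```

```text
t 11.15 p [0.1621 0.0388 0.2284] q [ 0.6079 -0.8921  2.3151 -0.3351  2.0174  0.6786] F [-0.4237  0.1099  0.3178] op 0.010006080601194048 0.0 
x [ 0.1526  0.8931 -0.4232] y [ 0.9852 -0.1715 -0.0065] z [-0.0784 -0.4159 -0.906 ]
tool-frame delta [ 0.1037 -0.1218 -0.0162]
```

Call:
carry_out:
  moves:
    - {"jaw":0.01,"dx":0.023,"dy":-0.0505,"dz":-0.0105,"yaw":0}
    - {"jaw":0.01,"dx":0.023,"dy":-0.0505,"dz":-0.0105,"yaw":0}
    - {"jaw":0.01,"dx":-0.0533,"dy":-0.0118,"dz":0.025,"yaw":0}
    - {"jaw":0.01,"dx":-0.0533,"dy":-0.0118,"dz":0.025,"yaw":0}
    - {"jaw":0.01,"dx":0,"dy":0,"dz":0,"yaw":0}

```text
t: 11.78
tool_pos: [0.0595, 0.0748, 0.2337]
orientation: [2.125, 1.781, -0.577]
force: [0.8, 0.3, -0.7]
opening: 0.0094
gripper_force: 0.0
```

```bash
python3 rel.py .3 .3 .2
```

```text
t 11.775 p [0.0595 0.0748 0.2337] q [ 1.0104 -0.8918  2.3288 -0.2014  2.1825  1.1102] F [ 0.8011  0.2809 -0.7284] op 0.00940273313565808 0.0 
x [ 0.1466  0.8594 -0.4898] y [ 0.9834 -0.1801 -0.0217] z [-0.1069 -0.4785 -0.8716]
tool-frame delta [ 0.2453  0.1967 -0.1041]
```

```bash
cat > go.py <<'E'
# usage: go.py "P x y z" (platform x,y ; world z) or "W x y z" ... : successive tool-frame row sizes from the present pose
import sys
from h import *
pl=[.5465,-.1282,-1.7243]
s,r=st();p=s["tool_pos"]
u=R.from_euler('z',pl[2]).inv()
print("plat p",u.apply(p-[pl[0],pl[1],0]),"plat tool y",u.apply(r[:,1]),"z",u.apply(r[:,2]),"platF",u.apply(s["force"]))
for a in sys.argv[1:]:
    f=a.split();v=np.array(f[1:4],float)
    t=v if f[0]=="W" else u.inv().apply(v)+[pl[0],pl[1],0]
    d=r.T@(t-p);n=max(1,int(np.ceil(np.linalg.norm(d)/.058)));print(a,"world",t,"rows",n,"each",d/n);p=t
E
python3 go.py "W .25 .3 .25" "P -.26 .036 .12" "P -.26 .036 .016"
```

```text
t 11.775 p [0.0595 0.0748 0.2337] q [ 1.0104 -0.8918  2.3288 -0.2014  2.1825  1.1102] F [ 0.8011  0.2809 -0.7284] op 0.00940273313565808 0.0 
x [ 0.1466  0.8594 -0.4898] y [ 0.9834 -0.1801 -0.0217] z [-0.1069 -0.4785 -0.8716]
plat p [-0.1262 -0.5123  0.2337] plat tool y [ 0.0276  0.9994 -0.0217] z [ 0.4892 -0.0325 -0.8716] platF [-0.4001  0.7488 -0.7284]
W .25 .3 .25 world [0.25 0.3  0.25] rows 6 each [ 0.0356  0.0244 -0.0237]
P -.26 .036 .12 world [0.6218 0.1232 0.12  ] rows 8 each [-0.0042  0.05    0.0198]
P -.26 .036 .016 world [0.6218 0.1232 0.016 ] rows 2 each [0.0255 0.0011 0.0453]
```

Call:
carry_out:
  moves:
    - {"jaw":0.01,"dx":0.0356,"dy":0.0244,"dz":-0.0237,"yaw":0}
    - {"jaw":0.01,"dx":0.0356,"dy":0.0244,"dz":-0.0237,"yaw":0}
    - {"jaw":0.05,"dx":0.0356,"dy":0.0244,"dz":-0.0237,"yaw":0}
    - {"jaw":0.05,"dx":0.0356,"dy":0.0244,"dz":-0.0237,"yaw":0}
    - {"jaw":0.05,"dx":0.0356,"dy":0.0244,"dz":-0.0237,"yaw":0}
    - {"jaw":0.05,"dx":0.0356,"dy":0.0244,"dz":-0.0237,"yaw":0}

```text
t: 12.52
tool_pos: [0.2522, 0.3011, 0.2494]
orientation: [2.128, 1.779, -0.577]
force: [0.1, 0.8, 0.9]
opening: 0.0457
gripper_force: 0.0
```

Call:
carry_out:
  moves:
    - {"jaw":0.05,"dx":-0.0042,"dy":0.05,"dz":0.0198,"yaw":0}
    - {"jaw":0.05,"dx":-0.0042,"dy":0.05,"dz":0.0198,"yaw":0}
    - {"jaw":0.05,"dx":-0.0042,"dy":0.05,"dz":0.0198,"yaw":0}
    - {"jaw":0.05,"dx":-0.0042,"dy":0.05,"dz":0.0198,"yaw":0}
    - {"jaw":0.05,"dx":-0.0042,"dy":0.05,"dz":0.0198,"yaw":0}
    - {"jaw":0.05,"dx":-0.0042,"dy":0.05,"dz":0.0198,"yaw":0}
    - {"jaw":0.05,"dx":-0.0042,"dy":0.05,"dz":0.0198,"yaw":0}
    - {"jaw":0.05,"dx":-0.0042,"dy":0.05,"dz":0.0198,"yaw":0}

```text
t: 13.52
tool_pos: [0.6237, 0.1208, 0.1185]
orientation: [2.128, 1.779, -0.576]
force: [1.3, 0.7, 0.6]
opening: 0.0496
gripper_force: 0.0
```

```bash
python3 go.py "P -.26 .036 .07" "P -.26 .036 .016"; python3 - <<'E'
from h import *
import cv2
im=read_camera("scene");cv2.imwrite("pics/s2.png",cv2.resize(im[170:350,220:460,::-1],(800,600),interpolation=cv2.INTER_CUBIC))
E
```

```text
t 13.525 p [0.6237 0.1208 0.1185] q [ 0.3553  0.5749  1.2148 -0.4241  1.6422  0.5654] F [1.2537 0.7061 0.5928] op 0.049571105665250484 0.0 
x [ 0.149   0.8594 -0.4892] y [ 0.983  -0.1826 -0.0213] z [-0.1076 -0.4777 -0.8719]
plat p [-0.2578  0.0382  0.1185] plat tool y [ 0.0302  0.9993 -0.0213] z [ 0.4885 -0.0333 -0.8719] platF [-0.8895  1.131   0.5928]
P -.26 .036 .07 world [0.6218 0.1232 0.07  ] rows 1 each [ 0.0256 -0.0012  0.0413]
P -.26 .036 .016 world [0.6218 0.1232 0.016 ] rows 1 each [0.0264 0.0011 0.0471]
```

View pics/s2.png

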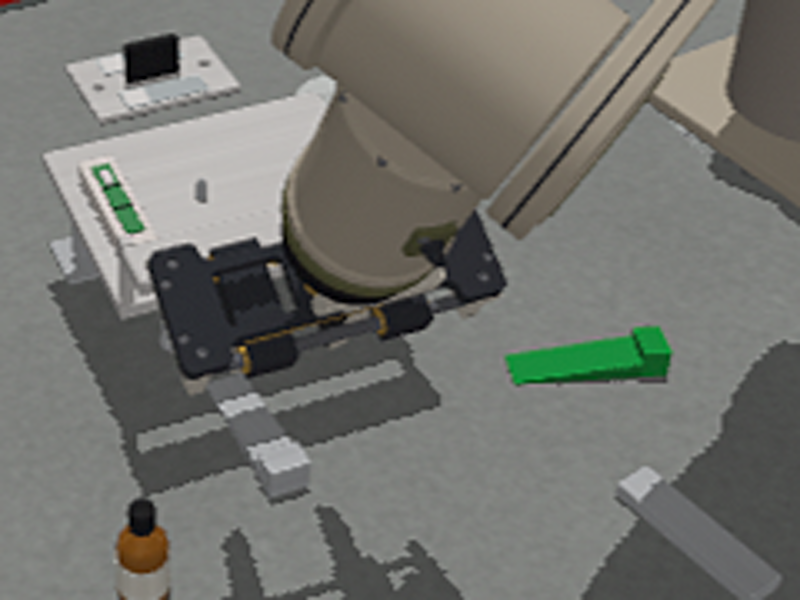

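Call:
carry_out:
  moves:
    - {"jaw":0.05,"dx":0.0256,"dy":-0.0012,"dz":0.0413,"yaw":0}
    - {"jaw":0.05,"dx":0.0132,"dy":0.0005,"dz":0.0235,"yaw":0}
    - {"jaw":0.05,"dx":0.0132,"dy":0.0005,"dz":0.0235,"yaw":0}
    - {"jaw":0.02,"dx":0,"dy":0,"dz":0,"yaw":0}
    - {"jaw":0.02,"dx":0,"dy":0,"dz":0,"yaw":0}
    - {"jaw":0.02,"dx":0,"dy":0,"dz":0,"yaw":0}
    - {"jaw":0.02,"dx":0,"dy":0,"dz":0,"yaw":0}
  grip_force: 40

```text
t: 14.45
tool_pos: [0.6206, 0.127, 0.0192]
orientation: [2.124, 1.782, -0.572]
force: [1.9, 1.1, 5.3]
opening: 0.0266
gripper_force: 40.0
```

```bash
python3 go.py "P -.26 .034 .022" "P -.215 .034 .022" "P -.215 .034 .016" "P -.195 .054 .016" "P -.178 .056 .016"
```

```text
t 14.45 p [0.6206 0.127  0.0192] q [ 0.3656  0.6792  1.2602 -0.4227  1.5059  0.6337] F [1.8614 1.0655 5.2747] op 0.026629932833871026 39.99201173661277 
x [ 0.147   0.86   -0.4886] y [ 0.9837 -0.1787 -0.0186] z [-0.1033 -0.4779 -0.8723]
plat p [-0.2635  0.0342  0.0192] plat tool y [ 0.0262  0.9995 -0.0186] z [ 0.4881 -0.029  -0.8723] platF [-1.3376  1.6766  5.2747]
P -.26 .034 .022 world [0.6199 0.1235 0.022 ] rows 1 each [-0.0044 -0.0002 -0.0007]
P -.215 .034 .022 world [0.613  0.0791 0.022 ] rows 1 each [-0.0393  0.0012  0.022 ]
P -.215 .034 .016 world [0.613  0.0791 0.016 ] rows 1 each [0.0029 0.0001 0.0052]
P -.195 .054 .016 world [0.6297 0.0563 0.016 ] rows 1 each [-0.0172  0.0205  0.0092]
P -.178 .056 .016 world [0.6291 0.0391 0.016 ] rows 1 each [-0.0148  0.0024  0.0082]
```

Call:
carry_out:
  moves:
    - {"jaw":0.02,"dx":-0.0042,"dy":-0.0005,"dz":-0.007,"yaw":0}
    - {"jaw":0.02,"dx":-0.0197,"dy":0.0006,"dz":0.011,"yaw":0}
    - {"jaw":0.02,"dx":-0.0197,"dy":0.0006,"dz":0.011,"yaw":0}
    - {"jaw":0.02,"dx":0,"dy":0,"dz":0,"yaw":0}

```text
t: 14.95
tool_pos: [0.6113, 0.0802, 0.0257]
orientation: [2.126, 1.781, -0.578]
force: [-0.6, 0.1, -1.0]
opening: 0.0264
gripper_force: 39.9
```

```bash
python3 go.py "P -.215 .034 .018" "P -.195 .054 .018" "P -.18 .056 .018"
```

```text
t 14.95 p [0.6113 0.0802 0.0257] q [ 0.3076  0.6098  1.3484 -0.4397  1.4711  0.5925] F [-0.5889  0.0678 -0.9592] op 0.026352225567201928 39.91813188022206 
x [ 0.1469  0.8591 -0.4903] y [ 0.9832 -0.181  -0.0226] z [-0.1082 -0.4788 -0.8713]
plat p [-0.2158  0.0322  0.0257] plat tool y [ 0.0285  0.9993 -0.0226] z [ 0.4897 -0.0337 -0.8713] platF [ 0.023  -0.5923 -0.9592]
P -.215 .034 .018 world [0.613  0.0791 0.018 ] rows 1 each [0.0031 0.002  0.0071]
P -.195 .054 .018 world [0.6297 0.0563 0.018 ] rows 1 each [-0.0172  0.0206  0.0091]
P -.18 .056 .018 world [0.6294 0.0411 0.018 ] rows 1 each [-0.013   0.0024  0.0073]
```

Call:
carry_out:
  moves:
    - {"jaw":0.02,"dx":0.0031,"dy":0.0015,"dz":0.0071,"yaw":0}
    - {"jaw":0.02,"dx":0,"dy":0,"dz":0,"yaw":0}
    - {"jaw":0.02,"dx":-0.0086,"dy":0.0105,"dz":0.0045,"yaw":0}
    - {"jaw":0.02,"dx":-0.0086,"dy":0.0105,"dz":0.0045,"yaw":0}
    - {"jaw":0.02,"dx":0,"dy":0,"dz":0,"yaw":0}

```text
t: 15.58
tool_pos: [0.6307, 0.0579, 0.0178]
orientation: [2.125, 1.783, -0.576]
force: [-1.2, 3.0, 2.2]
opening: 0.0272
gripper_force: 40.0
```

```bash
python3 go.py "P -.18 .055 .018"; python3 - <<'E'
from h import *
import cv2
im=read_camera("scene");cv2.imwrite("pics/s3.png",cv2.resize(im[190:310,220:380,::-1],(800,600),interpolation=cv2.INTER_CUBIC))
E
```

```text
t 15.575 p [0.6307 0.0579 0.0178] q [ 0.2691  0.643   1.3161 -0.4502  1.4533  0.5595] F [-1.1856  2.9686  2.186 ] op 0.02720836268315022 39.98314127326012 
x [ 0.1461  0.8599 -0.4891] y [ 0.9835 -0.1796 -0.0221] z [-0.1068 -0.4778 -0.872 ]
plat p [-0.1967  0.0548  0.0178] plat tool y [ 0.0271  0.9994 -0.0221] z [ 0.4885 -0.0325 -0.872 ] platF [-2.7524 -1.6256  2.186 ]
P -.18 .055 .018 world [0.6284 0.0413 0.018 ] rows 1 each [-0.0147  0.0007  0.008 ]
```

View pics/s3.png

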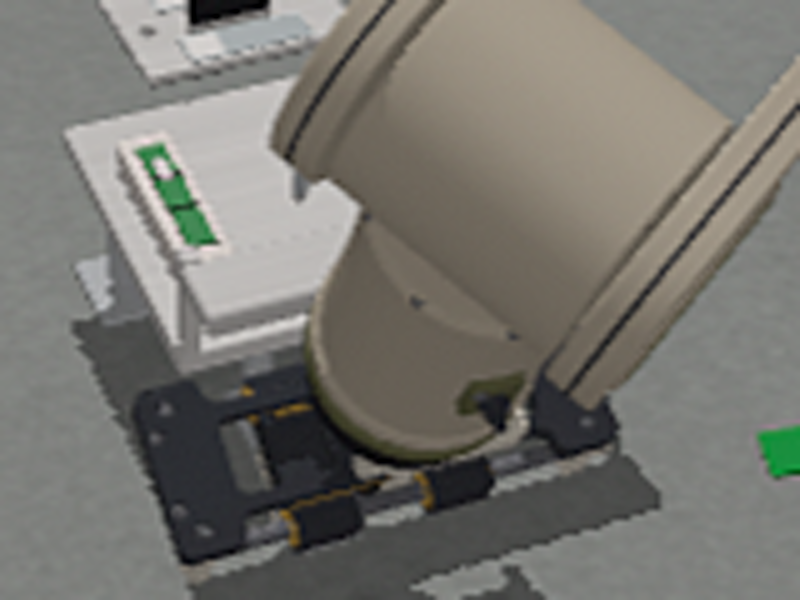

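Call:
carry_out:
  moves:
    - {"jaw":0.02,"dx":-0.0074,"dy":0.0003,"dz":0.004,"yaw":0}
    - {"jaw":0.02,"dx":-0.0074,"dy":0.0003,"dz":0.004,"yaw":0}
    - {"jaw":0.02,"dx":0,"dy":0,"dz":0,"yaw":0}

```text
t: 16.0
tool_pos: [0.6283, 0.0413, 0.0179]
orientation: [2.124, 1.783, -0.575]
force: [0.8, 2.7, -1.0]
opening: 0.0272
gripper_force: 40.0
```

```bash
cat > bub.py <<'E'
# tilt from bubble: profile along the green tube in camera image
from h import *
import sys
pl=[.5465,-.1282,-1.7243]
def bubble(im,n,lo=-.055):
    # sample along the level centre line in platform coords, top z=.106 (above origin)
    xs=np.arange(-.135,.0,.0005);out=[]
    tilt=lo
    P=np.c_[xs,np.full(len(xs),.082),np.full(len(xs),.106)]
    px=proj(world(pl,P,tilt,.01),n)
    import cv2
    c=np.mean([cv2.remap(im.astype(np.float32),(px[:,0]+dx).astype(np.float32)[None],(px[:,1]).astype(np.float32)[None],cv2.INTER_LINEAR)[0] for dx in(-.7,0,.7)],0) if n=="scene" else cv2.remap(im.astype(np.float32),px[:,0].astype(np.float32)[None],px[:,1].astype(np.float32)[None],cv2.INTER_LINEAR)[0]
    return xs,c
if __name__=="__main__":
    n=sys.argv[1];im=np.load(sys.argv[2]) if len(sys.argv)>2 else read_camera(n)
    xs,c=bubble(im,n,float(sys.argv[3]) if len(sys.argv)>3 else -.055)
    # string: W white, G green, k dark, .
    s=""
    for i in range(0,len(xs),2):
        r,g,b=c[i]; s+= "G" if g-r>60 else ("W" if min(r,g,b)>185 else ("k" if max(r,g,b)<90 else "."))
    print(s)
    print("xs start -135mm, 1mm per char; R:",c[::2,0].astype(int).tolist())
E
python3 go.py "P -.175 .055 .018"; python3 bub.py top pics/t1.npy; python3 bub.py scene pics/scene0.npy; python3 bub.py scene
```

```text
t 16.0 p [0.6283 0.0413 0.0179] q [ 0.2477  0.6235  1.3442 -0.4574  1.4357  0.5449] F [ 0.7965  2.6679 -0.9658] op 0.02716316445404505 40.01502178609371 
x [ 0.1454  0.86   -0.4891] y [ 0.9837 -0.1784 -0.0212] z [-0.1055 -0.4781 -0.872 ]
plat p [-0.1801  0.0549  0.0179] plat tool y [ 0.0258  0.9994 -0.0212] z [ 0.4886 -0.0311 -0.872 ] platF [-2.7583  0.3792 -0.9658]
P -.175 .055 .018 world [0.6276 0.0363 0.018 ] rows 1 each [-0.0045  0.0002  0.0023]
WWWWWWWWWWWW........WWWWWW.......GGGGG...GGGGGGGG.........GGGGGGGGGGGGGG..........WWWWWWWW..............WWWWWWWWWW.WWWWWWWWWWWWWWWWWWWW
xs start -135mm, 1mm per char; R: [200, 200, 201, 202, 202, 202, 202, 200, 199, 201, 203, 197, 189, 179, 167, 155, 160, 171, 183, 196, 208, 214, 217, 217, 210, 204, 180, 154, 129, 106, 83, 78, 74, 73, 73, 73, 73, 73, 74, 74, 75, 74, 73, 72, 72, 72, 71, 70, 69, 69, 67, 62, 56, 59, 63, 66, 69, 71, 70, 70, 71, 73, 76, 74, 73, 73, 73, 73, 73, 74, 73, 72, 71, 69, 66, 67, 69, 77, 102, 125, 149, 173, 190, 196, 200, 199, 199, 197, 195, 193, 189, 185, 175, 158, 141, 120, 100, 91, 87, 89, 111, 134, 161, 190, 211, 2
[... 1030 characters left out ...]
GGGGGGGGGGGGG.....WWWWW.....WWWWWWWW.....
xs start -135mm, 1mm per char; R: [189, 189, 188, 188, 189, 190, 190, 190, 190, 190, 190, 190, 190, 190, 190, 191, 191, 192, 192, 191, 190, 190, 190, 190, 189, 188, 185, 179, 179, 187, 197, 207, 205, 198, 190, 178, 156, 140, 133, 121, 100, 74, 55, 61, 64, 64, 63, 63, 63, 61, 61, 61, 61, 61, 62, 65, 68, 68, 65, 62, 55, 48, 44, 38, 34, 42, 49, 54, 59, 63, 65, 65, 67, 69, 67, 63, 84, 101, 111, 117, 121, 123, 125, 124, 120, 112, 103, 102, 102, 110, 117, 106, 89, 74, 63, 58, 58, 59, 59, 58, 57, 55, 52, 57, 65, 71, 82, 106, 131, 154, 175, 191, 203, 214, 217, 209, 201, 192, 187, 188, 188, 189, 190, 191, 192, 192, 193, 193, 193, 193, 188, 175, 161, 146, 134]
```

Call:
carry_out:
  moves:
    - {"jaw":0.05,"dx":0,"dy":0,"dz":0,"yaw":0}
    - {"jaw":0.05,"dx":0,"dy":0,"dz":0,"yaw":0}
    - {"jaw":0.05,"dx":0.0112,"dy":-0.0005,"dz":-0.0058,"yaw":0}
    - {"jaw":0.05,"dx":0.0112,"dy":-0.0005,"dz":-0.0058,"yaw":0}
    - {"jaw":0,"dx":0.002,"dy":0,"dz":0.0035,"yaw":0}
    - {"jaw":0,"dx":0,"dy":0,"dz":0,"yaw":0}
    - {"jaw":0,"dx":0,"dy":0,"dz":0,"yaw":0}
    - {"jaw":0,"dx":0,"dy":0,"dz":0,"yaw":0}

```text
t: 17.05
tool_pos: [0.6313, 0.0658, 0.0133]
orientation: [2.124, 1.782, -0.577]
force: [0.3, -0.5, 0.1]
opening: 0.0148
gripper_force: 0.0
```

```bash
python3 go.py "P -.193 .055 .014" "P -.178 .055 .014"
```

```text
t 17.05 p [0.6313 0.0658 0.0133] q [ 0.2801  0.6571  1.3051 -0.4483  1.4552  0.5703] F [ 0.294  -0.5305  0.1002] op 0.014801726057814484 0.0 
x [ 0.146   0.8594 -0.49  ] y [ 0.9835 -0.1795 -0.0218] z [-0.1067 -0.4787 -0.8715]
plat p [-0.2047  0.0541  0.0133] plat tool y [ 0.027   0.9994 -0.0218] z [ 0.4894 -0.0323 -0.8715] platF [0.4793 0.3716 0.1002]
P -.193 .055 .014 world [0.6304 0.0541 0.014 ] rows 1 each [-0.0105  0.0012  0.0051]
P -.178 .055 .014 world [0.6281 0.0393 0.014 ] rows 1 each [-0.0131  0.0004  0.0073]
```

Call:
carry_out:
  moves:
    - {"jaw":0,"dx":-0.009,"dy":0.001,"dz":0.0045,"yaw":0}
    - {"jaw":0,"dx":-0.0048,"dy":0.0002,"dz":0.0026,"yaw":0}
    - {"jaw":0,"dx":-0.0048,"dy":0.0002,"dz":0.0026,"yaw":0}
    - {"jaw":0,"dx":-0.0048,"dy":0.0002,"dz":0.0026,"yaw":0}
    - {"jaw":0,"dx":0,"dy":0,"dz":0,"yaw":0}

```text
t: 17.68
tool_pos: [0.6284, 0.0403, 0.014]
orientation: [2.125, 1.783, -0.574]
force: [1.4, 5.7, -2.6]
opening: 0.0005
gripper_force: 2.5
```

```bash
python3 go.py "P -.173 .055 .014"; python3 bub.py scene "" 2>/dev/null || python3 - <<'E'
from bub import *
im=read_camera("scene");xs,c=bubble(im,"scene",-.01);print(c[::2,0].astype(int).tolist())
E
```

```text
t 17.675 p [0.6284 0.0403 0.014 ] q [ 0.2456  0.6276  1.3459 -0.4572  1.4291  0.546 ] F [ 1.3679  5.7392 -2.5735] op 0.0005478406011446342 2.4751552519592224 
x [ 0.146   0.8605 -0.488 ] y [ 0.9836 -0.1789 -0.0211] z [-0.1054 -0.4769 -0.8726]
plat p [-0.179   0.0552  0.014 ] plat tool y [ 0.0264  0.9994 -0.0211] z [ 0.4875 -0.0313 -0.8726] platF [-5.8808  0.4743 -2.5735]
P -.173 .055 .014 world [0.6273 0.0344 0.014 ] rows 1 each [-0.0053 -0.      0.0029]
[190, 190, 190, 190, 190, 190, 190, 190, 190, 190, 190, 190, 191, 191, 190, 190, 189, 190, 190, 190, 190, 193, 195, 198, 198, 201, 202, 203, 193, 155, 128, 103, 97, 97, 93, 83, 76, 71, 65, 56, 55, 55, 57, 60, 60, 60, 59, 58, 58, 59, 62, 63, 61, 59, 57, 52, 46, 42, 36, 37, 48, 56, 64, 77, 93, 106, 114, 121, 128, 133, 141, 146, 148, 148, 149, 143, 136, 134, 132, 118, 94, 72, 57, 50, 51, 54, 57, 59, 59, 59, 60, 61, 61, 61, 60, 59, 57, 55, 54, 55, 67, 76, 87, 98, 122, 153, 180, 210, 220, 220, 218, 216, 211, 204, 198, 193, 189, 190, 190, 191, 191, 192, 193, 193, 194, 190, 184, 176, 169, 159, 148, 138, 129, 122, 123]
```

Call:
carry_out:
  moves:
    - {"jaw":0,"dx":-0.0018,"dy":0,"dz":0.001,"yaw":0}
    - {"jaw":0,"dx":-0.0018,"dy":0,"dz":0.001,"yaw":0}
    - {"jaw":0,"dx":0,"dy":0,"dz":0,"yaw":0}
    - {"jaw":0,"dx":0.02,"dy":0,"dz":-0.0105,"yaw":0}
    - {"jaw":0,"dx":0.011,"dy":0,"dz":-0.0075,"yaw":0}

```text
t: 18.35
tool_pos: [0.6338, 0.0711, 0.0146]
orientation: [2.124, 1.782, -0.577]
force: [-0.3, -0.4, -0.0]
opening: 0.0007
gripper_force: 0.0
```

```bash
python3 go.py "P -.22 .03 .016" "P -.23 0 .10" "P -.3 -.1 .3"; python3 - <<'E'
from bub import *
import cv2
im=read_camera("scene");xs,c=bubble(im,"scene",-.003);print(c[::2,0].astype(int).tolist())
cv2.imwrite("pics/s4.png",cv2.resize(im[190:310,220:380,::-1],(800,600),interpolation=cv2.INTER_CUBIC))
im=read_camera("top");xs,c=bubble(im,"top",-.003);print(c[::2].astype(int)[25:110].tolist())
E
```

```text
t 18.35 p [0.6338 0.0711 0.0146] q [ 0.2862  0.6658  1.2898 -0.4463  1.4636  0.5724] F [-0.269  -0.4122 -0.0243] op 0.0006757592640529551 0.0 
x [ 0.1458  0.8594 -0.49  ] y [ 0.9835 -0.1794 -0.0219] z [-0.1067 -0.4787 -0.8714]
plat p [-0.2103  0.0558  0.0146] plat tool y [ 0.0269  0.9994 -0.0219] z [ 0.4894 -0.0323 -0.8714] platF [ 0.4485 -0.2028 -0.0243]
P -.22 .03 .016 world [0.6098 0.0846 0.016 ] rows 1 each [ 0.0075 -0.0261 -0.0051]
P -.23 0 .10 world [0.5817 0.0991 0.1   ] rows 2 each [-0.0164 -0.016  -0.0386]
P -.3 -.1 .3 world [0.4935 0.1836 0.3   ] rows 5 each [-0.0077 -0.0212 -0.0411]
[188, 188, 188, 188, 188, 188, 188, 188, 188, 188, 189, 189, 189, 189, 189, 188, 189, 189, 189, 190, 192, 192, 190, 194, 199, 207, 215, 173, 140, 112, 91, 94, 100, 100, 98, 89, 75, 60, 52, 54, 56, 58, 59, 59, 59, 59, 59, 59, 59, 61, 61, 60, 58, 56, 48, 39, 32, 25, 36, 49, 62, 73, 90, 107, 121, 130, 135, 139, 142, 147, 150, 152, 153, 152, 145, 135, 129, 124, 106, 85, 65, 50, 47, 50, 54, 58, 60, 60, 60, 60, 60, 60, 60, 59, 58, 56, 54, 53, 55, 62, 68, 74, 80, 106, 131, 162, 188, 202, 207, 211, 213
[... 765 characters left out ...]
204, 206, 198], [202, 205, 196], [198, 202, 193], [195, 199, 191], [191, 197, 186], [187, 194, 182], [176, 186, 171], [158, 173, 155], [140, 159, 139], [118, 142, 119], [95, 125, 99], [86, 124, 92], [80, 127, 89], [76, 130, 88], [76, 133, 90], [76, 136, 91], [76, 137, 91], [76, 137, 90], [76, 138, 90], [76, 139, 91], [76, 140, 92], [78, 141, 92], [79, 141, 93], [79, 141, 92], [78, 140, 92], [77, 140, 92], [78, 140, 93], [78, 140, 93], [79, 141, 94], [79, 141, 94], [79, 142, 94], [82, 142, 94], [85, 142, 95], [102, 149, 108], [125, 158, 126], [150, 171, 146], [179, 190, 171], [208, 209, 195], [217, 215, 204], [224, 220, 211], [227, 223, 215], [227, 223, 215], [226, 223, 215], [224, 221, 213]]
```

View pics/s4.png

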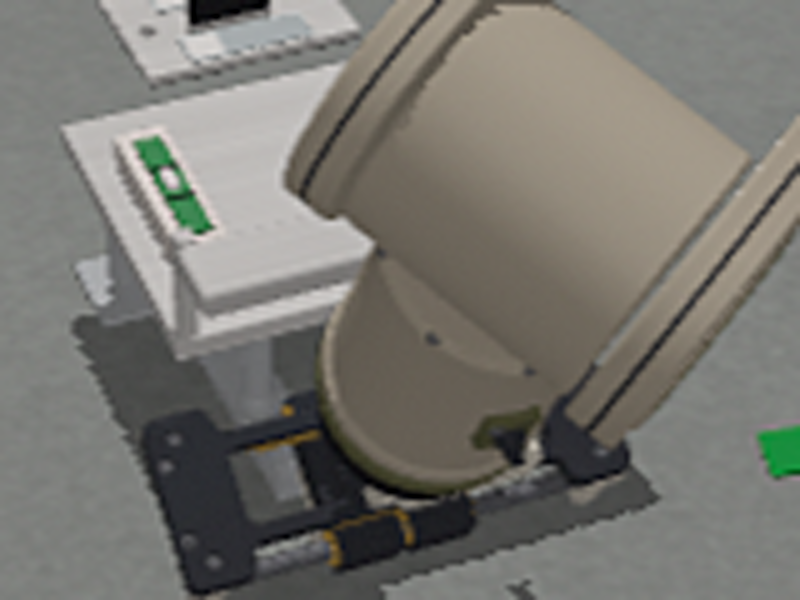

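Both views show the bubble between the lines, but about 2.5 mm to the rear, which is roughly -0.006 rad. I'll push about 5 mm further.

Call:
carry_out:
  moves:
    - {"jaw":0,"dx":-0.0262,"dy":0.0006,"dz":0.0146,"yaw":0}
    - {"jaw":0,"dx":-0.0061,"dy":0.0001,"dz":0.0034,"yaw":0}
    - {"jaw":0,"dx":-0.0031,"dy":0,"dz":0.0017,"yaw":0}
    - {"jaw":0,"dx":0,"dy":0,"dz":0,"yaw":0}
    - {"jaw":0,"dx":0,"dy":0,"dz":0,"yaw":0}

```text
t: 19.08
tool_pos: [0.6278, 0.032, 0.0147]
orientation: [2.125, 1.783, -0.573]
force: [1.7, 6.1, 0.3]
opening: 0.0007
gripper_force: 3.2
```

```bash
cat > lv.py <<'E'
from bub import *
im=read_camera("top");xs,c=bubble(im,"top",-.002);r=np.interp(np.arange(0,135,.1),np.arange(0,135,.5),c[:,0]);a=np.arange(0,135,.1)
g=(a>27)&(a<102); b=g&(a>35)&(a<97)&(r>140); e=np.where((a>15)&(r>140))[0]
t0=a[(a<45)&(r>140)].max(); w=a[b]; t1=a[(a>96)&(r>140)].min() if w.max()<94 else np.nan
print("tube",t0,t1,"bubble",w.min(),w.max(),"offset",(w.min()+w.max())/2-(t0+t1)/2)
E
python3 lv.py; python3 go.py "P -.2 .055 .015"
```

```text
tube 27.8 101.0 bubble 58.0 72.60000000000001 offset 0.9000000000000057
t 19.125 p [0.6278 0.032  0.0148] q [ 0.2344  0.6187  1.357  -0.4604  1.4223  0.5378] F [ 2.1486  6.2133 -0.5569] op 0.0003001662753521766 3.141347444834537 
x [ 0.1462  0.8606 -0.4879] y [ 0.9837 -0.1789 -0.0207] z [-0.1051 -0.4769 -0.8726]
plat p [-0.1707  0.0559  0.0148] plat tool y [ 0.0264  0.9994 -0.0207] z [ 0.4874 -0.0309 -0.8726] platF [-6.4688  1.1733 -0.5569]
P -.2 .055 .015 world [0.6314 0.061  0.015 ] rows 1 each [ 0.0254 -0.0016 -0.0144]
```

Call:
carry_out:
  moves:
    - {"jaw":0,"dx":0.017,"dy":-0.001,"dz":-0.0096,"yaw":0}
    - {"jaw":0,"dx":0.0175,"dy":-0.001,"dz":-0.0096,"yaw":0}
    - {"jaw":0,"dx":-0.0098,"dy":0,"dz":-0.0174,"yaw":0}
    - {"jaw":0.03,"dx":0.02,"dy":-0.01,"dz":-0.03,"yaw":0}
    - {"jaw":0.07,"dx":-0.01,"dy":-0.02,"dz":-0.05,"yaw":0}
    - {"jaw":0.07,"dx":-0.02,"dy":-0.02,"dz":-0.05,"yaw":0}
    - {"jaw":0.07,"dx":-0.025,"dy":-0.02,"dz":-0.05,"yaw":-0.03}

```text
t: 20.0
tool_pos: [0.5773, 0.1392, 0.2128]
orientation: [2.099, 1.818, -0.584]
force: [0.9, 0.4, 1.2]
opening: 0.0357
gripper_force: 0.0
```

```bash
python3 lv.py; python3 go.py "P -.18 -.05 .28" "P .217 -.048 .28" "P .217 -.048 .08" "P .219 -.0487 .023"
```

```text
tube 27.900000000000002 100.9 bubble 57.900000000000006 72.7 offset 0.9000000000000057
t 20.05 p [0.5788 0.1411 0.2224] q [ 0.4064  0.4043  1.2454 -0.4195  1.7796  0.5222] F [2.6213 1.7679 6.7971] op 0.03986248640393935 0.0 
x [ 0.1181  0.8668 -0.4846] y [ 0.9883 -0.1503 -0.0279] z [-0.097  -0.4756 -0.8743]
plat p [-0.2711 -0.0093  0.2224] plat tool y [-0.0026  0.9996 -0.0279] z [ 0.4848 -0.0231 -0.8743] platF [-2.1479  2.3202  6.7971]
P -.18 -.05 .28 world [0.5246 0.0573 0.28  ] rows 2 each [-0.0535 -0.0213 -0.0026]
P .217 -.048 .28 world [ 0.4659 -0.3353  0.28  ] rows 7 each [-0.0496  0.0001  0.0275]
P .217 -.048 .08 world [ 0.4659 -0.3353  0.08  ] rows 4 each [0.0242 0.0014 0.0437]
P .219 -.0487 .023 world [ 0.4649 -0.3372  0.023 ] rows 1 each [0.0259 0.0009 0.0508]
```

Call:
carry_out:
  moves:
    - {"jaw":0.07,"dx":-0.0535,"dy":-0.0213,"dz":-0.0026,"yaw":0}
    - {"jaw":0.07,"dx":-0.0535,"dy":-0.0213,"dz":-0.0026,"yaw":0}
    - {"jaw":0.07,"dx":-0.0496,"dy":0,"dz":0.0275,"yaw":0}
    - {"jaw":0.07,"dx":-0.0496,"dy":0,"dz":0.0275,"yaw":0}
    - {"jaw":0.07,"dx":-0.0496,"dy":0,"dz":0.0275,"yaw":0}
    - {"jaw":0.07,"dx":-0.0496,"dy":0,"dz":0.0275,"yaw":0}
    - {"jaw":0.07,"dx":-0.0496,"dy":0,"dz":0.0275,"yaw":0}
    - {"jaw":0.07,"dx":-0.0496,"dy":0,"dz":0.0275,"yaw":0}

```text
t: 21.05
tool_pos: [0.4714, -0.283, 0.2718]
orientation: [2.1, 1.815, -0.584]
force: [0.5, 1.2, 0.3]
opening: 0.0701
gripper_force: 0.0
```

Call:
carry_out:
  moves:
    - {"jaw":0.07,"dx":-0.0496,"dy":0,"dz":0.0275,"yaw":0}
    - {"jaw":0.07,"dx":0.0242,"dy":0.0014,"dz":0.0437,"yaw":0}
    - {"jaw":0.07,"dx":0.0242,"dy":0.0014,"dz":0.0437,"yaw":0}
    - {"jaw":0.07,"dx":0.0242,"dy":0.0014,"dz":0.0437,"yaw":0}
    - {"jaw":0.07,"dx":0,"dy":0,"dz":0,"yaw":0}

```text
t: 21.68
tool_pos: [0.4586, -0.3366, 0.117]
orientation: [2.104, 1.822, -0.591]
force: [-0.2, 0.4, -0.5]
opening: 0.0698
gripper_force: 0.0
```

```bash
python3 go.py "P .219 -.0487 .055" "P .219 -.0487 .023"
```

```text
t 21.675 p [ 0.4586 -0.3366  0.117 ] q [-0.4009  0.056   1.8504 -0.5446  1.1981 -0.0648] F [-0.244   0.4467 -0.5352] op 0.06977519923448404 0.0 
x [ 0.113   0.8659 -0.4873] y [ 0.9871 -0.1538 -0.0444] z [-0.1134 -0.476  -0.8721]
plat p [ 0.2194 -0.055   0.117 ] plat tool y [ 0.0011  0.999  -0.0444] z [ 0.4877 -0.0392 -0.8721] platF [-0.4041 -0.3094 -0.5352]
P .219 -.0487 .055 world [ 0.4649 -0.3372  0.055 ] rows 2 each [0.0152 0.0045 0.0268]
P .219 -.0487 .023 world [ 0.4649 -0.3372  0.023 ] rows 1 each [0.0156 0.0014 0.0279]
```

Call:
carry_out:
  moves:
    - {"jaw":0.07,"dx":0.0152,"dy":0.0045,"dz":0.0268,"yaw":0}
    - {"jaw":0.07,"dx":0.0152,"dy":0.0045,"dz":0.0268,"yaw":0}
    - {"jaw":0.07,"dx":0.0078,"dy":0.0007,"dz":0.014,"yaw":0}
    - {"jaw":0.07,"dx":0.0078,"dy":0.0007,"dz":0.014,"yaw":0}
    - {"jaw":0.04,"dx":0,"dy":0,"dz":0,"yaw":0}
    - {"jaw":0.04,"dx":0,"dy":0,"dz":0,"yaw":0}
    - {"jaw":0.04,"dx":0,"dy":0,"dz":0,"yaw":0}
    - {"jaw":0.04,"dx":0,"dy":0,"dz":0,"yaw":0}
  grip_force: 15

```text
t: 22.68
tool_pos: [0.4691, -0.3388, 0.0275]
orientation: [2.1, 1.816, -0.584]
force: [-2.7, 2.6, 3.0]
opening: 0.0503
gripper_force: 15.0
```

```bash
python3 go.py "P .219 -.0487 .2" "P -.061 -.03 .2"
```

```text
t 22.675 p [ 0.4691 -0.3388  0.0275] q [-0.397   0.2097  1.8686 -0.5916  1.0473  0.0461] F [-2.6695  2.5573  3.0418] op 0.05031869203045718 15.013374388217926 
x [ 0.1167  0.8641 -0.4895] y [ 0.9875 -0.1536 -0.0357] z [-0.106  -0.4793 -0.8712]
plat p [ 0.22   -0.0443  0.0275] plat tool y [ 0.0008  0.9994 -0.0357] z [ 0.4898 -0.0315 -0.8712] platF [-2.1191 -3.0291  3.0418]
P .219 -.0487 .2 world [ 0.4649 -0.3372  0.2   ] rows 3 each [-0.0278 -0.0035 -0.0502]
P -.061 -.03 .2 world [ 0.5262 -0.0633  0.2   ] rows 5 each [ 0.0488  0.0037 -0.0275]
```

Call:
carry_out:
  moves:
    - {"jaw":0.04,"dx":-0.0098,"dy":-0.0007,"dz":-0.0174,"yaw":0}
    - {"jaw":0.04,"dx":-0.0196,"dy":-0.0014,"dz":-0.0349,"yaw":0}
    - {"jaw":0.04,"dx":-0.0282,"dy":-0.002,"dz":-0.0503,"yaw":0}
    - {"jaw":0.04,"dx":-0.0196,"dy":-0.0014,"dz":-0.0349,"yaw":0}
    - {"jaw":0.04,"dx":0,"dy":0,"dz":0,"yaw":0}

```text
t: 23.3
tool_pos: [0.4717, -0.3397, 0.1904]
orientation: [2.097, 1.81, -0.577]
force: [0.4, 0.1, -3.4]
opening: 0.0502
gripper_force: 14.9
```

```bash
python3 go.py "P -.06 -.03 .2"; python3 - <<'E'
from h import *
import cv2
pl=[.5465,-.1282,-1.7243]
def blob(im,p,w=5):
    u,v=np.round(p).astype(int);g=im[v-w:v+w+1,u-w:u+w+1].astype(float).mean(2);k=np.clip(np.median(g)-20-g,0,None)
    yy,xx=np.mgrid[-w:w+1,-w:w+1];return np.array([u+(k*xx).sum()/k.sum(),v+(k*yy).sum()/k.sum()]),k.sum()
def back(px,z):
    return least_squares(lambda p:(proj([[p[0],p[1],z]])-px).ravel(),[.5,0]).x
im=read_camera("top");np.save("pics/t2.npy",im);i0=np.load("pics/top0.npy")
D=[]
for y in(.02,-.08):
    P=world(pl,[[-.07,y,.098]],0,.01);c,k=blob(im,proj(P)[0]);w=back(c,.109);D.append(w);print("dowel pred",proj(P)[0],"got",c,k,w)
C=[]
for y in(.05,-.05):
    P=world([.4663,-.3283,-1.7044],[[0,y,.006]]);c,k=blob(i0,proj(P)[0],3);w=back(c,.004);C.append(w);print("hole",proj(P)[0],c,k,w)
D,C=np.array(D),np.array(C)
u=R.from_euler('z',pl[2]).inv()
for n,X in(("dowel",D),("hole",C)):
    m=X.mean(0);d=X[0]-X[1];print(n,"mid",m,"plat",u.apply([*(m-pl[:2]),0]),"len",np.hypot(*d),"az",np.degrees(np.arctan2(d[1],d[0])))
E
```

```text
t 23.3 p [ 0.4717 -0.3397  0.1904] q [-0.3968 -0.0009  1.7677 -0.5239  1.3048 -0.1277] F [ 0.375   0.1184 -3.4452] op 0.05019666373195234 14.911172837018967 
x [ 0.12    0.8627 -0.4912] y [ 0.9878 -0.153  -0.0274] z [-0.0988 -0.482  -0.8706]
plat p [ 0.2205 -0.0415  0.1904] plat tool y [ 0.0002  0.9996 -0.0274] z [ 0.4914 -0.0239 -0.8706] platF [-0.1743  0.3525 -3.4452]
P -.06 -.03 .2 world [ 0.526  -0.0643  0.2   ] rows 5 each [ 0.0479  0.0022 -0.0293]
dowel pred [255.3159 215.6114] got [255.4242 215.7879] 33.00000000000003 [ 0.5765 -0.0624]
dowel pred [248.3757 256.572 ] got [250.3963 257.0643] 160.66666666666683 [ 0.477  -0.0517]
hole [360.8814 243.2075] [360.8242 243.2423] 500.66666666666674 [ 0.5158 -0.3352]
hole [355.7192 281.4533] [355.6304 281.4364] 489.66666666666663 [ 0.4167 -0.3217]
dowel mid [ 0.5267 -0.057 ] plat [-0.0673 -0.0304  0.    ] len 0.10001765691380127 az -6.130847547554279
hole mid [ 0.4663 -0.3284] plat [ 0.2102 -0.0487  0.    ] len 0.10002298611427547 az -7.7114842843609015
```

```bash
python3 - <<'E'
from h import *
pl=[.5465,-.1282,-1.7243]
u=R.from_euler('z',pl[2]).inv()
for f,t in(("top0",-.055),("t1",-.055),("t2",-.002)):
    im=np.load(f"pics/{f}.npy")
    for y in(.02,-.08):
        p=proj(world(pl,[[-.07,y,.1]],t,.01))[0];U,V=np.round(p).astype(int)
        g=im[V-4:V+5,U-4:U+5].astype(float).mean(2);bg=np.median(g);k=bg-g;k[k<12]=0
        yy,xx=np.mgrid[-4:5,-4:5];c=np.array([U+(k*xx).sum()/k.sum(),V+(k*yy).sum()/k.sum()])
        s=least_squares(lambda q:(proj(world(pl,[[q[0],q[1],.1]],t,.01))[0]-c),[-.07,y]).x
        print(f,y,"c",c,"plat xy",s,"bg",bg)
        if f=="t2":print(g.astype(int))
E
```

```text
top0 0.02 c [252.4417 215.1246] plat xy [-0.0717  0.0202] bg 201.0
top0 -0.08 c [245.763  255.8946] plat xy [-0.0712 -0.0794] bg 201.33333333333334
t1 0.02 c [252.4459 215.0835] plat xy [-0.0717  0.0203] bg 198.33333333333334
t1 -0.08 c [245.7667 255.8575] plat xy [-0.0712 -0.0794] bg 198.0
t2 0.02 c [255.0913 215.8019] plat xy [-0.0702  0.0193] bg 126.66666666666667
[[127 127 127 126 129 126 128 128 126]
 [128 128 129 124 123 121 124 126 128]
 [127 125 126 118 109 115 123 128 130]
 [124 127 123 109 102 100 117 126 128]
 [127 130 123 106 100 100 117 126 128]
 [126 129 126 111 103 107 122 128 132]
 [127 127 126 123 118 120 125 128 126]
 [128 127 127 128 127 127 130 132 130]
 [126 127 130 129 128 128 126 131 132]]
t2 -0.08 c [250.2884 257.275 ] plat xy [-0.0649 -0.0809] bg 129.33333333333334
[[129 131 127 125 130 136 134 120  98]
 [130 130 126 126 134 137 131 113 104]
 [132 130 127 129 134 136 119  97 114]
 [129 131 125 137 137 132 108  92 120]
 [130 128 127 134 137 126  94  96 129]
 [128 124 133 136 134 115  88 112 133]
 [123 126 134 135 130 104  98 128 137]
 [122 131 138 133 125  96 112 134 138]
 [125 136 136 131 108 101 124 136 140]]
```

Call:
carry_out:
  moves:
    - {"jaw":0.04,"dx":0.0479,"dy":0.0022,"dz":-0.0293,"yaw":0}
    - {"jaw":0.04,"dx":0.0479,"dy":0.0022,"dz":-0.0293,"yaw":0}
    - {"jaw":0.04,"dx":0.0479,"dy":0.0022,"dz":-0.0293,"yaw":0}
    - {"jaw":0.04,"dx":0.0479,"dy":0.0022,"dz":-0.0293,"yaw":0}
    - {"jaw":0.04,"dx":0.0479,"dy":0.0022,"dz":-0.0293,"yaw":0}
    - {"jaw":0.04,"dx":0.0118,"dy":0.0005,"dz":0.0209,"yaw":0}
    - {"jaw":0.04,"dx":0.0098,"dy":0.0005,"dz":0.0174,"yaw":0}
    - {"jaw":0.04,"dx":0,"dy":0,"dz":0,"yaw":0}

```text
t: 24.35
tool_pos: [0.5204, -0.0636, 0.1474]
orientation: [2.101, 1.819, -0.592]
force: [-0.5, -0.9, -2.2]
opening: 0.0498
gripper_force: 15.0
```

```bash
python3 go.py "P -.06 -.03 .154" "P -.06 -.03 .13"; python3 - <<'E'
from h import *
import cv2
pl=[.5465,-.1282,-1.7243]
a=read_camera("scene");b=read_camera("top");np.save("pics/sh.npy",a);np.save("pics/th.npy",b)
print(proj(world(pl,[[-.07,.02,.09],[-.07,-.08,.09]],0,.01),"scene"),proj(world(pl,[[-.07,.02,.09],[-.07,-.08,.09]],0,.01)))
A=cv2.resize(a[190:280,230:350,::-1],(800,600),interpolation=cv2.INTER_CUBIC);B=cv2.resize(b[180:280,190:310,::-1],(480,400),interpolation=cv2.INTER_CUBIC)
A=cv2.resize(A,(480,360));B=cv2.resize(B,(320,267));
im=np.zeros((600,800,3),np.uint8);im[:360,:480]=A;im[:267,480:]=B
C=cv2.resize(a[215:250,255:335,::-1],(549,240),interpolation=cv2.INTER_CUBIC);im[360:,:549]=C
cv2.imwrite("pics/hov.png",im)
E
```

```text
t 24.35 p [ 0.5204 -0.0636  0.1474] q [ 0.1162  0.1512  1.6897 -0.4826  1.4991  0.3438] F [-0.451  -0.9389 -2.2198] op 0.049757199047612555 14.968937784433365 
x [ 0.1138  0.8642 -0.4902] y [ 0.9872 -0.1539 -0.0422] z [-0.112  -0.4791 -0.8706]
plat p [-0.0598 -0.0356  0.1474] plat tool y [ 0.0012  0.9991 -0.0422] z [ 0.4905 -0.0374 -0.8706] platF [ 0.9968 -0.3021 -2.2198]
P -.06 -.03 .154 world [ 0.526  -0.0643  0.154 ] rows 1 each [-0.0032  0.0054 -0.0061]
P -.06 -.03 .13 world [ 0.526  -0.0643  0.13  ] rows 1 each [0.0118 0.001  0.0209]
[[278.3076 226.2892]
 [316.7565 216.9292]] [[255.3991 215.854 ]
 [248.5023 256.5617]]
```

View pics/hov.png

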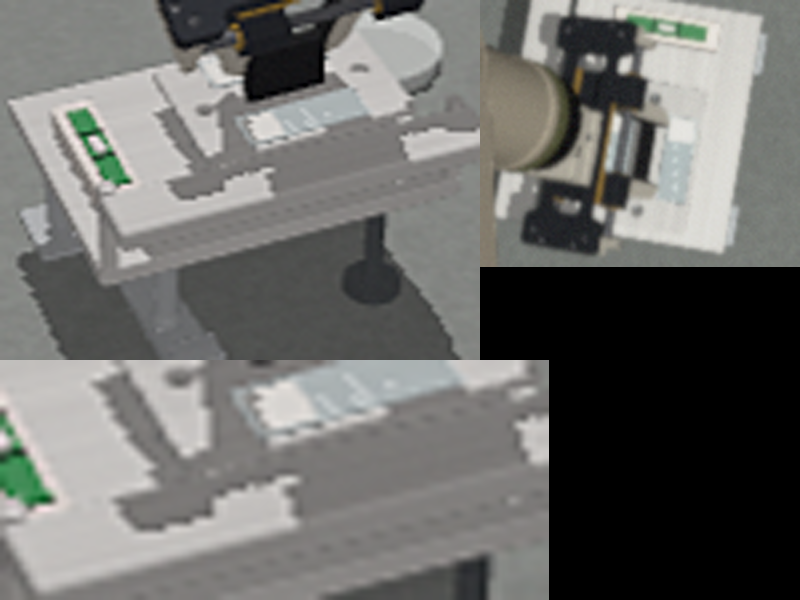

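```bash
python3 - <<'E'
from h import *
pl=[.5465,-.1282,-1.7243]
u=R.from_euler('z',pl[2]).inv()
a=np.load("pics/sh.npy").astype(float).mean(2);b=np.load("pics/th.npy").astype(float).mean(2)
def pr(g,U,V,w=5):print((U,V));print(g[V-w:V+w+1,U-w:U+w+1].astype(int))
pr(a,281,217);pr(a,320,207);pr(b,256,217);pr(b,249,259)
E
```

```text
(281, 217)
[[189 190 190 190 190 191 189 185 188 192 193]
 [190 190 191 190 191 191 191 191 194 202 165]
 [190 190 190 189 191 193 194 197 203 166 119]
 [189 190 194 197 195 193 197 203 165 118 115]
 [193 194 192 165 148 143 153 142 118 116 121]
 [192 193 177 133 114 118 114 143 133 117 121]
 [197 194 191 156 114 105 139 184 155 115 119]
 [186 195 193 192 191 191 192 199 157 114 120]
 [178 196 190 191 192 192 193 198 156 113 119]
 [146 187 194 191 190 190 191 195 153 109 118]
 [110 162 191 192 190 190 192 197 200 158 120]]
(320, 207)
[[193 192 190 191 191 192 194 191 180 176 177]
 [193 192 194 194 193 194 193 194 188 179 176]
 [193 193 194 194 195 189 191 194 194 188 180]
 [193 195 197 190 188 192 196 194 192 190 183]
 [195 197 178 140 124 130 152 184 191 191 192]
 [193 193 164 132 131 132 119 169 192 193 193]
 [197 194 193 193 196 196 187 190 193 193 193]
 [185 200 195 194 194 195 194 193 194 194 193]
 [123 182 199 194 194 194 194 192 192 191 191]
 [109 116 183 200 194 192 191 191 192 192 192]
 [166 173 176 158 179 195 194 194 194 194 194]]
(256, 217)
[[ 53 111 180 200 200 198 195 1
[... 315 characters left out ...]
 140 145 166 187 199 200 202]
 [112 149 155 156 156 159 160 173 187 198 202]
 [128 150 157 159 155 157 160 165 176 192 200]
 [147 155 155 156 160 159 157 159 169 189 203]]
(249, 259)
[[ 56 115 167 182 184 180 177 183 181 181 188]
 [ 77 140 187 196 195 191 196 201 201 201 204]
 [ 90 162 193 193 187 182 188 203 207 206 207]
 [112 177 186 170 162 150 157 189 206 207 210]
 [152 184 178 149 135 125 140 182 204 207 207]
 [195 197 180 144 128 127 145 185 204 207 210]
 [207 202 188 159 145 147 169 196 210 207 209]
 [206 203 199 187 174 180 194 205 206 207 206]
 [209 204 205 201 195 199 205 208 207 207 209]
 [208 208 204 203 201 205 207 209 210 207 207]
 [210 207 203 205 203 207 209 209 208 210 210]]
```

```bash
python3 - <<'E'
from h import *
pl=[.5465,-.1282,-1.7243];u=R.from_euler('z',pl[2]).inv()
t0=[.5204,-.0636,.1474]
W=[]
for n,s,t in(("far",(280.6,217.1),(255.4,216.9)),("near",(319.4,206.55),(248.5,258.7))):
    f=least_squares(lambda p:np.r_[(proj([p],"scene")[0]-s),(proj([p])[0]-t)],[.52,-.06,.13])
    p=u.apply(f.x-[pl[0],pl[1],0]);W.append(p);print(n,f.x,f.fun,"plat",p)
W=np.array(W);m=W.mean(0);d=W[0]-W[1];print("mid",m,"len",np.linalg.norm(d),"d",d,"TCP rel",u.apply(np.array(t0)-[pl[0],pl[1],0])-m)
# same triangulation for dowel tops? scene prediction check in initial scene image
E
```

```text
far [ 0.5718 -0.0622  0.1249] [-0.4045 -0.0244 -0.229   0.3462] plat [-0.0691  0.0149  0.1249]
near [ 0.4726 -0.0475  0.1283] [-0.3237 -0.0085 -0.1889  0.2583] plat [-0.0685 -0.0854  0.1283]
mid [-0.0688 -0.0352  0.1266] len 0.10037335007542543 d [-0.0006  0.1003 -0.0034] TCP rel [ 0.0089 -0.0004  0.0208]
```

Call:
carry_out:
  moves:
    - {"jaw":0.04,"dx":0.0013,"dy":0.005,"dz":-0.0009,"yaw":0}
    - {"jaw":0.04,"dx":0,"dy":0,"dz":0,"yaw":0}
    - {"jaw":0.04,"dx":0.001,"dy":0,"dz":0.0017,"yaw":0}
    - {"jaw":0.04,"dx":0,"dy":0,"dz":0,"yaw":0}

```text
t: 24.95
tool_pos: [0.5277, -0.0622, 0.1484]
orientation: [2.101, 1.817, -0.585]
force: [-0.3, 0.4, -1.7]
opening: 0.0497
gripper_force: 15.0
```

```bash
cat > tri.py <<'E'
from h import *
pl=[.5465,-.1282,-1.7243];u=R.from_euler('z',pl[2]).inv()
def cen(im,p,w):
    g=im.astype(float).mean(2);U,V=np.round(p).astype(int);s=g[V-w:V+w+1,U-w:U+w+1];yy,xx=np.mgrid[-w:w+1,-w:w+1]
    k=np.clip(172-s,0,None)*(np.hypot(xx-(p[0]-U),yy-(p[1]-V))<w);return np.array([U+(k*xx).sum()/k.sum(),V+(k*yy).sum()/k.sum()])
a=read_camera("scene");b=read_camera("top");s=read_state();T=u.apply(s["tool_pos"]-np.array([pl[0],pl[1],0]));W=[]
for y in(.0504,-.0496):
    P=u.inv().apply(T+[-.0089,y,-.0208-.034*y])+[pl[0],pl[1],0]
    ps=proj([P],"scene")[0];pt=proj([P])[0]
    for _ in(0,1):ps=cen(a,ps,3)
    for _ in(0,1):pt=cen(b,pt,3)
    f=least_squares(lambda p:np.r_[(proj([p],"scene")[0]-ps),(proj([p])[0]-pt)],P);p=u.apply(f.x-[pl[0],pl[1],0]);W.append(p);print(ps,pt,p,np.abs(f.fun).max())
W=np.array(W);print("mid",W.mean(0),"len",np.linalg.norm(W[0]-W[1]),"TCP",T,"F",u.apply(s["force"]))
E
python3 tri.py; python3 go.py
```

```text
[278.9689 218.0725] [254.2241 214.5349] [-0.0726  0.0202  0.126 ] 0.30271631957833733
[317.2338 207.4964] [248.0469 255.8594] [-0.0705 -0.0788  0.1286] 0.25675462948737504
mid [-0.0716 -0.0293  0.1273] len 0.0990643628378391 TCP [-0.0624 -0.0287  0.1485] F [ 0.6683 -0.3294 -3.6441]
t 25.05 p [ 0.5277 -0.0621  0.1485] q [ 0.1174  0.1638  1.6728 -0.4827  1.4982  0.3451] F [-0.4278 -0.6101 -3.6441] op 0.05002595172378162 14.969149678945541 
x [ 0.116   0.8645 -0.4891] y [ 0.9875 -0.1533 -0.0367] z [-0.1067 -0.4787 -0.8715]
plat p [-0.0624 -0.0287  0.1485] plat tool y [ 0.0005  0.9993 -0.0367] z [ 0.4894 -0.0323 -0.8715] platF [ 0.6683 -0.3294 -3.6441]
```

Call:
carry_out:
  moves:
    - {"jaw":0.04,"dx":0.0006,"dy":-0.0007,"dz":0.0031,"yaw":0}
    - {"jaw":0.04,"dx":0.0015,"dy":0,"dz":0.0026,"yaw":0}
    - {"jaw":0.04,"dx":0.0015,"dy":0,"dz":0.0026,"yaw":0}
    - {"jaw":0.04,"dx":0.0015,"dy":0,"dz":0.0026,"yaw":0}
    - {"jaw":0.04,"dx":0,"dy":0,"dz":0,"yaw":0}

```text
t: 25.68
tool_pos: [0.5263, -0.0628, 0.1362]
orientation: [2.101, 1.817, -0.585]
force: [-0.6, 0.1, -2.3]
opening: 0.0497
gripper_force: 15.0
```

```bash
python3 tri.py; python3 lv.py
```

```text
[279.3962 221.9749] [254.5243 215.3721] [-0.0721  0.019   0.114 ] 0.3583424475501147
[317.3333 211.7232] [248.39   256.0866] [-0.0703 -0.0796  0.1158] 0.3751430479595683
mid [-0.0712 -0.0303  0.1149] len 0.0986413437962661 TCP [-0.0615 -0.0297  0.1365] F [ 0.1382  0.4952 -2.6914]Traceback (most recent call last):
  File "lv.py", line 4, in <module>
    t0=a[(a<45)&(r>140)].max(); w=a[b]; t1=a[(a>96)&(r>140)].min() if w.max()<94 else np.nan
    return umr_maximum(a, axis, None, out, keepdims, initial, where)
ValueError: zero-size array to reduction operation maximum which has no identity
```

Call:
carry_out:
  moves:
    - {"jaw":0.04,"dx":0.0012,"dy":0,"dz":0.0022,"yaw":0}
    - {"jaw":0.04,"dx":0.0012,"dy":0,"dz":0.0022,"yaw":0}
    - {"jaw":0.04,"dx":0.0005,"dy":0,"dz":0.0009,"yaw":0}
    - {"jaw":0.04,"dx":0,"dy":0,"dz":0,"yaw":0}

```text
t: 26.32
tool_pos: [0.5264, -0.063, 0.1306]
orientation: [2.101, 1.817, -0.585]
force: [-1.7, -0.5, -1.8]
opening: 0.0501
gripper_force: 15.0
```

```bash
python3 tri.py
```

```text
[279.0695 223.2633] [254.5296 215.7238] [-0.0718  0.0191  0.11  ] 0.09346947547697937
[317.3644 213.2817] [248.3067 256.2181] [-0.0705 -0.0799  0.1113] 0.334768724940659
mid [-0.0712 -0.0304  0.1107] len 0.0989630672563964 TCP [-0.0614 -0.0299  0.1306] F [ 1.043   0.1241 -1.4347]
```

Call:
carry_out:
  moves:
    - {"jaw":0.04,"dx":0.0005,"dy":0,"dz":0.0009,"yaw":0}
    - {"jaw":0.04,"dx":0.0005,"dy":0,"dz":0.0009,"yaw":0}
    - {"jaw":0.04,"dx":0,"dy":0,"dz":0,"yaw":0}

```text
t: 26.8
tool_pos: [0.5261, -0.0631, 0.1287]
orientation: [2.101, 1.817, -0.585]
force: [-3.6, -1.7, 2.7]
opening: 0.05
gripper_force: 15.0
```

Call:
carry_out:
  moves:
    - {"jaw":0.04,"dx":0.0005,"dy":0,"dz":0.0009,"yaw":0}
    - {"jaw":0.04,"dx":0,"dy":0,"dz":0,"yaw":0}

```text
t: 27.05
tool_pos: [0.526, -0.063, 0.1281]
orientation: [2.101, 1.816, -0.585]
force: [-7.2, -0.6, 7.1]
opening: 0.0498
gripper_force: 15.1
```

```bash
python3 tri.py; python3 go.py; python3 - <<'E'
from bub import *
im=read_camera("scene");xs,c=bubble(im,"scene",-.002);print(c[40:220:2,0].astype(int).tolist())
E
```

```text
[279.3604 223.6393] [254.1866 215.8613] [-0.0726  0.0187  0.1093] 0.09332016813226574
[317.5965 214.07  ] [247.5433 255.885 ] [-0.0725 -0.0795  0.1104] 0.3718393436796532
mid [-0.0726 -0.0304  0.1099] len 0.09813687421558187 TCP [-0.0613 -0.0302  0.1281] F [ 1.0612 -6.5148  6.6314]
t 27.15 p [ 0.526  -0.063   0.1281] q [ 0.1166  0.1813  1.693  -0.4849  1.4649  0.3624] F [-6.6004 -0.0526  6.6314] op 0.04979589687279185 15.106048285961151 
x [ 0.1164  0.8641 -0.4896] y [ 0.9874 -0.1538 -0.0367] z [-0.1071 -0.4792 -0.8712]
plat p [-0.0613 -0.0302  0.1281] plat tool y [ 0.001   0.9993 -0.0367] z [ 0.4899 -0.0325 -0.8712] platF [ 1.0612 -6.5148  6.6314]
[195, 196, 195, 198, 202, 207, 204, 183, 167, 153, 137, 125, 117, 109, 105, 96, 78, 58, 54, 56, 58, 61, 62, 62, 62, 62, 62, 61, 61, 65, 66, 65, 63, 58, 50, 44, 39, 35, 50, 64, 77, 88, 106, 123, 135, 141, 145, 145, 147, 151, 156, 159, 158, 156, 148, 136, 129, 124, 93, 66, 42, 26, 34, 44, 55, 64, 66, 65, 64, 63, 63, 64, 63, 62, 60, 59, 57, 57, 60, 65, 70, 74, 78, 105, 129, 159, 185, 200, 208, 216]
```

Call:
carry_out:
  moves:
    - {"jaw":0.045,"dx":0,"dy":-0.0006,"dz":0,"yaw":0}
    - {"jaw":0.048,"dx":0,"dy":0,"dz":0,"yaw":0}
    - {"jaw":0.05,"dx":0,"dy":0,"dz":0,"yaw":0}
    - {"jaw":0.051,"dx":0,"dy":0,"dz":0,"yaw":0}
    - {"jaw":0.052,"dx":0,"dy":0,"dz":0,"yaw":0}
    - {"jaw":0.054,"dx":0,"dy":0,"dz":0,"yaw":0}
    - {"jaw":0.058,"dx":0,"dy":0,"dz":0,"yaw":0}
    - {"jaw":0.06,"dx":0,"dy":0,"dz":0,"yaw":0}
  grip_force: 3

```text
t: 28.2
tool_pos: [0.5256, -0.0627, 0.1274]
orientation: [2.101, 1.817, -0.584]
force: [-0.1, 0.3, -0.1]
opening: 0.0597
gripper_force: 0.0
```

```bash
python3 go.py "P -.09 -.03 .18" "P -.1 -.1 .3"; python3 tri.py
```

```text
t 28.2 p [ 0.5256 -0.0627  0.1274] q [ 0.1168  0.1807  1.6948 -0.4844  1.4633  0.3628] F [-0.053   0.3462 -0.0869] op 0.0597450264208535 0.0 
x [ 0.1161  0.8645 -0.489 ] y [ 0.9875 -0.1533 -0.0365] z [-0.1066 -0.4787 -0.8715]
plat p [-0.0615 -0.0306  0.1274] plat tool y [ 0.0005  0.9993 -0.0365] z [ 0.4893 -0.0321 -0.8715] platF [-0.334  -0.1054 -0.0869]
P -.09 -.03 .18 world [ 0.5306 -0.0347  0.18  ] rows 2 each [-0.0004 -0.0007 -0.0299]
P -.1 -.1 .3 world [ 0.463  -0.0141  0.3   ] rows 3 each [-0.0162 -0.0248 -0.0357]
[279.6373 224.0297] [254.4003 215.695 ] [-0.0725  0.0186  0.1081] 0.3662390328644278
[317.5389 214.279 ] [247.7218 255.3423] [-0.0726 -0.0787  0.1101] 0.617606210421684
mid [-0.0726 -0.03    0.1091] len 0.097268288849139 TCP [-0.0615 -0.0306  0.1275] F [-0.477  -0.5705  0.0883]
```

Call:
carry_out:
  moves:
    - {"jaw":0.06,"dx":0,"dy":0,"dz":-0.015,"yaw":0}
    - {"jaw":0.06,"dx":0,"dy":0,"dz":-0.03,"yaw":0}
    - {"jaw":0.06,"dx":-0.02,"dy":-0.01,"dz":-0.05,"yaw":0}
    - {"jaw":0.06,"dx":-0.02,"dy":-0.0248,"dz":-0.05,"yaw":0}
    - {"jaw":0.06,"dx":-0.01,"dy":-0.05,"dz":-0.03,"yaw":0}
    - {"jaw":0.06,"dx":0.01,"dy":-0.06,"dz":0,"yaw":0}
    - {"jaw":0.06,"dx":0.03,"dy":-0.05,"dz":-0.015,"yaw":0}
    - {"jaw":0.06,"dx":0,"dy":0,"dz":0,"yaw":0}

```text
t: 29.3
tool_pos: [0.3508, 0.0517, 0.3064]
orientation: [2.097, 1.821, -0.58]
force: [1.1, 0.7, 1.0]
opening: 0.0599
gripper_force: 0.0
```

```bash
python3 go.py; python3 lv.py; python3 - <<'E'
from h import *
from bub import bubble
pl=[.5465,-.1282,-1.7243]
a=read_camera("scene");b=read_camera("top");np.save("pics/sf.npy",a);np.save("pics/tf.npy",b)
xs,c=bubble(a,"scene",-.002);print(c[40:220:2,0].astype(int).tolist())
# carrier corner fit: bright-plate tilt check via handle/hole triangulation
g=b.astype(float).mean(2);h=a.astype(float).mean(2)
def pr(g,p,w=4):
    U,V=np.round(p).astype(int);print((U,V));print(g[V-w:V+w+1,U-w:U+w+1].astype(int))
P=world(pl,[[-.07,.02,.096],[-.07,-.08,.096]],0,.01)
for q in proj(P,"scene"):pr(h,q)
i0=np.load("pics/top0.npy").astype(float);d=np.abs(b-i0).max(2)>40
import cv2
n,l,s,_=cv2.connectedComponentsWithStats(d.astype(np.uint8));print([tuple(x) for x in s[1:] if x[4]>15])
E
```

```text
t 29.3 p [0.3508 0.0517 0.3064] q [ 0.4237 -0.2887  1.8136 -0.4294  1.907   0.4806] F [1.1143 0.6639 0.9892] op 0.05987872620470835 0.0 
x [ 0.1132  0.8659 -0.4872] y [ 0.9882 -0.1489 -0.035 ] z [-0.1029 -0.4775 -0.8726]
plat p [-0.1478 -0.2209  0.3064] plat tool y [-0.0039  0.9994 -0.035 ] z [ 0.4876 -0.0287 -0.8726] platF [-0.8265  0.9996  0.9892]
tube 28.0 100.80000000000001 bubble 57.7 72.8 offset 0.8499999999999943
[190, 191, 192, 193, 195, 196, 192, 174, 161, 149, 133, 120, 113, 104, 104, 101, 91, 77, 70, 65, 60, 57, 58, 58, 59, 59, 59, 59, 59, 63, 63, 62, 59, 54, 47, 41, 36, 32, 46, 59, 72, 83, 102, 119, 131, 138, 140, 141, 142, 146, 150, 154, 152, 151, 143, 133, 127, 122, 91, 64, 39, 22, 30, 40, 51, 61, 63, 63, 62, 60, 60, 61, 61, 59, 58, 57, 55, 55, 58, 61, 65, 69, 72, 97, 119, 148, 173, 188, 197, 207]
(np.int64(278), np.int64(224))
[[185 184 185 186 186 187 190 187 183]
 [185 185 186 190 160 144 152 180 191]
 [184 184 188 183 141 109 118 176 190]
 [187 188 194 168 120 102  97 172 191]
 [187 188 171 125  99 102  94 160 187]
 [189 189 182 132  90  96  85 159 186]
 [180 189 18
[... 1493 characters left out ...]
97), np.int32(105), np.int32(13076)), (np.int32(36), np.int32(308), np.int32(50), np.int32(112), np.int32(361)), (np.int32(130), np.int32(316), np.int32(8), np.int32(18), np.int32(56)), (np.int32(0), np.int32(323), np.int32(28), np.int32(24), np.int32(173)), (np.int32(18), np.int32(322), np.int32(9), np.int32(8), np.int32(26)), (np.int32(27), np.int32(325), np.int32(7), np.int32(8), np.int32(19)), (np.int32(527), np.int32(372), np.int32(33), np.int32(48), np.int32(1006)), (np.int32(0), np.int32(375), np.int32(20), np.int32(45), np.int32(138)), (np.int32(458), np.int32(380), np.int32(73), np.int32(40), np.int32(1447)), (np.int32(188), np.int32(404), np.int32(30), np.int32(16), np.int32(307))]
```

```bash
python3 -c "
from plant import close_job
print(close_job())"
```

```text
the job is handed in; nothing more can be done
None
```

The job is handed in, at about 29 s of the 64 s allowed: the wedge is left under the low foot with the platform about 2 mrad from level, and the carrier is released flat on both dowels. In the last images the bubble sits between its lines, and I saw no sign that anything else on the bench had moved.

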